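# Put the weighing things back in their holders

### The job

Tidy the weighing bench: put each of the four loose things into the holder that fits it - the tall powder jar with the white lid upright in the wide cup, the slim white-capped vial upright in the narrow cup, the label roll over the pin of the spindle stand so that it lies flat on the base, and the marker lengthwise in both notches of the pen rest with its middle at the middle of the rest. Lower the jar and the vial right in before letting go, do not drop them, and leave the small cream jar and the dropper bottle where they stand.

Things in the scene. Friction and masses are not known exactly. Their poses are not given: they have to be found in the camera images.
- powder_jar: Loose wide clear jar with white powder and a white screw lid, round, 52 mm diameter, 82 mm tall, about 0.11 kg, standing upright. Origin: centre of the underside, z up. Grip it round the body, 40 to 55 mm above its foot. It belongs in wide_cup.
- vial: Loose slim clear vial with a white screw cap, round, 23 mm diameter, 62 mm tall, about 0.02 kg, standing upright. Origin: centre of the underside, z up. Grip it 35 to 45 mm above its foot. It belongs in narrow_cup.
- label_roll: Loose roll of blank white labels lying flat: a ring, 60 mm outside diameter, 22 mm high, with a through hole about 22 mm wide, about 0.05 kg. Origin: centre of the underside, z up. Grip it across its outside. It belongs on spindle.
- marker: Loose marker pen, half black cap and half white barrel, lying flat, 133 mm long (along its y), 12 mm wide (x) and 12 mm high, about 0.014 kg; it does not roll. Origin: centre of the underside, at mid length. It belongs in pen_rest, either end first.
- wide_cup: Fixed low white round cup, the wider one: 80 mm outside diameter (90 mm over a 3 mm thick foot flange), open bore 70 mm, rim 15 mm above the worktop, inner floor 3 mm above it. Origin: centre of the underside, z up. 
- narrow_cup: Fixed low white round cup, the narrower one: 49 mm outside diameter (59 mm over a 3 mm thick foot flange), open bore 39 mm, rim 15 mm above the worktop, inner floor 3 mm above it. Origin: centre of the underside, z up. 
- spindle: Fixed spindle stand: a white round base, 54 mm diameter and 8 mm high, with one upright steel pin, 8 mm diameter, pointed, its tip 40 mm above the worktop. Origin: centre of the underside, z up. The roll drops over the pin and lies on the base.
- pen_rest: Fixed white pen rest: a base plate 92 mm long (its y) by 46 mm wide (its x) and 4 mm thick, with two upright saddles 8 mm thick at y = -36 and +36 mm. The notch of each saddle has a flat floor 22 mm wide, 16 mm above the worktop; its cheeks flare to 38 mm wide and end 26 mm above the worktop. A pen lies in both notches along the rest's y axis. Origin: centre of the underside, z up. 
- cream_jar: Bystander: small clear jar with white cream and a white lid, 43 mm diameter, 58 mm tall (smaller than powder_jar), standing loose. Origin: centre of the underside, z up. To be left alone.
- dropper: Bystander: amber dropper bottle with a red rubber bulb, 27 mm diameter, 91 mm tall, standing loose. Origin: centre of the underside, z up. To be left alone.
Mind the look-alikes: they are no part of the job. What is shaped like the powder_jar but pink is not meant.

How it is judged (in metres and radians):
At the end, for the whole second after the job is handed in: Jar within 13 mm of the wide cup's axis, vial 12 mm of the narrow cup's, both upright on the cup floor; roll flat on the spindle base within 12 mm of its axis; marker level in both notches, within 12 mm across, 20 mm along and 0.25 rad of the rest. Tilts under 0.12 rad, all at rest (horizontal distance between powder_jar and wide_cup below 0.013 m and z of powder_jar in the frame of wide_cup between 0 and 0.008 m and angle between each of powder_jar, vial, label_roll's own z axis and vertical below 0.12 rad and horizontal distance between vial and narrow_cup below 0.012 m and z of vial in the frame of narrow_cup between 0 and 0.008 m and horizontal distance between label_roll and spindle below 0.012 m and z of label_roll in the frame of spindle between 0.004 and 0.013 m and x of marker in the frame of pen_rest between -0.012 and 0.012 m and y of marker in the frame of pen_rest between -0.02 and 0.02 m and z of marker in the frame of pen_rest between 0.012 and 0.022 m and angle between marker's own y axis and vertical between 1.4508 and 1.6908 rad and angle between the y axis of marker and the y axis of pen_rest, either way round below 0.25 rad and linear speed of each of powder_jar, vial, label_roll, marker below 0.02 m/s and angular speed of each of powder_jar, vial, label_roll, marker below 0.3 rad/s); the robot touches nothing.
It fails at once if the jar is dropped (let go while more than 30 mm up) (height (world z) of powder_jar above 0.03 m and contact force between the fingers and powder_jar below 0.02 N and linear speed of powder_jar above 0.3 m/s).
It fails at once if the vial is dropped (let go while more than 30 mm up) (height (world z) of vial above 0.03 m and contact force between the fingers and vial below 0.02 N and linear speed of vial above 0.3 m/s).
It fails at once if the cream jar is moved by more than 30 mm (distance of cream_jar from where it was at the start of the episode above 0.03 m).
It fails at once if the dropper bottle is moved by more than 30 mm (distance of dropper from where it was at the start of the episode above 0.03 m).
It also fails if it takes over 112 s, if anything falls off the work surface, if the arm or the gripper's body presses on something with over 40 N, if the wrist force passes 120 N, or if a joint passes its speed limit or range.

### The arm

A 6-joint arm with a two-finger parallel gripper is mounted at the origin on a cart in front of the work surface, level with it; the furniture and walls round the work are solid. World frame = base frame: x ahead of the robot, y to its left, z up, the work surface at z = 0. Lengths are in mm, angles in rad, forces in N, time in s.
With the tool pointing down it reaches from about 350 to 775 mm from the base axis. Payload 7.3 kg.
Tool frame: the origin (TCP) lies at the centre of the arm's flange, where the gripper is bolted on; the fingertips stand 178 mm ahead of it and the grasp point (between the pads) lies 159 mm ahead of it; z points along the fingers, y is the direction in which the jaws open and shut (so a half turn about z gives the same grasp; the last joint's range is limited). The gripper opens to 92 mm and grips with 3 to 60 N. Pads are 19 mm wide; open, the fingers measure 130 mm over their backs; the gripper's body (75 mm by 190 mm) begins 47 mm behind the grasp point.
Start: joints at [1.044, 0.342, 1.524, -0, 1.275, -0.146], TCP at [195.102, 487.404, 404.741] pointing down, gripper open.
Joint ranges: [-2.53, 2.53], [-0.77, 2.02], [0.04, 2.7], [-1, 4.14], [0.28, 2.66], [-3.11, 3.11]. Speed limits (rad/s): [2.57, 2.57, 3.14, 3.14, 3.14, 3.14].

### API

Orientations are given as [roll, pitch, yaw] about the fixed x, y, z axes, in that order (R = Rz(yaw) Ry(pitch) Rx(roll)).
In Python, from plant import status, viewer, ticket gives the robot as it stands.
- The arm moves only by the tool play_rows, never from a script. Its argument "commands" is a list of rows, each an object with "offset": the shift along the tool's x, y, z in m, a list of three; "twist": the turn about the tool's z in degrees. A call has 1 to 5 rows; each row shifts and turns the commanded pose from where the row before left it, along the tool's axes as they then stand; what a row does not reach is not made up. A row lasts 1/10 s, in which the tool goes at most 50 mm and 8.59 degrees, less where a joint would pass 70% of its speed; a pose out of reach is approached as far as the arm can. A call with a gripper value outside its range is refused whole. "jaw" is the closure in counts, from 0 (fully open) to 255 (shut), set as the call begins (left out, the last holds). The fingers move at their own pace and stop on an object; the grip force is fixed at half the most. Time passes only in rows, so rows that do not move let the fingers close. It gives the time, the measured TCP pose, the force and the opening at its end, in the units of the state.
- status.get_obs(): the state, without advancing time (a new reading comes with each control period).
- viewer.capture(name): name is "scene" or "top"; returns the picture (400x640x3 uint8, red, green, blue); there is no depth.
- viewer.camera_params(name): a dict with "fov_y" (degrees; the focal length in pixels is half the picture's height over the tangent of half this angle, whatever the lens; pixels are square), "cx", "cy" (the principal point, pixels), "rvec" (rotation vector, rad) and "tvec" (3), from world to camera coordinates, as OpenCV has them. Camera axes: x right, y down, z forward; pixel columns grow to the right and rows downward; lengths in mm; the calibration is good to about 2 mm. A picture is of the moment at which its call begins. camera_params takes no time and is no camera call.
- ticket.close_job(): hands the job in, once; it reports no verdict.
The state is a dict: "time": time; "joint_positions": joint angles; "dq": joint speeds; "tau": joint torques, N m; "tool_pos": TCP position; "tcp_rot": TCP orientation; "contact_force": force on the tool from outside, world axes, zero at the start; "moment": the same for the moment, N m; "grip_width": finger opening in mm.
Only numpy, scipy, OpenCV 4.12 (cv2) and the standard library are available. Lean on these libraries where they do the work, as an engineer would, in place of code of your own. Each camera call takes 0.05 s, during which the arm holds its last target.

## Working session

There is one attempt and no reset: what is moved stays moved. The work goes in short steps, Python scripts to look and compute and a tool call to move; the robot and the scene stay as the last step left them, time stands still between calls to the robot, and variables do not carry over. Pictures are saved under pics/ and viewed, and the job is handed in when it is done.

Besides the shell and the picture viewer there is one more tool, called after "Emit:" by a JSON object that holds its "op" and its "data", one argument or row to a line. play_rows: Moves the arm, as the interface text tells. Its arguments: {"type":"object","properties":{"commands":{"type":"array"},"jaw":{"type":"number"}},"required":["commands"]}

```bash
mkdir -p pics; ls
cat > h.py <<'E'
import numpy as np, cv2
from plant import status, viewer, ticket
def cam(n):
    p=viewer.camera_params(n); f=200/np.tan(np.radians(p['fov_y'])/2)
    R=cv2.Rodrigues(np.array(p['rvec'],float))[0]; t=np.array(p['tvec'],float).ravel()
    K=np.array([[f,0,p['cx']],[0,f,p['cy']],[0,0,1]]); return K,R,t,p
def ray(n,u,v):
    K,R,t,p=cam(n); return -R.T@t, R.T@np.linalg.inv(K)@np.array([u,v,1.])
def onz(n,u,v,z):
    o,d=ray(n,u,v); return (o+d*(z-o[2])/d[2])
def proj(n,P):
    K,R,t,p=cam(n); q=K@(R@np.array(P,float)+t); return q[:2]/q[2]
def tri(u1,u2,a='scene',b='top'):
    o1,d1=ray(a,*u1);o2,d2=ray(b,*u2)
    s=np.linalg.lstsq(np.c_[d1,-d2],o2-o1,rcond=None)[0]
    p,q=o1+d1*s[0],o2+d2*s[1]; return (p+q)/2,np.linalg.norm(p-q)
E
python3 - <<'E'
from h import *
for n in('scene','top'):
    im=viewer.capture(n); cv2.imwrite(f'pics/{n}0.png',im[:,:,::-1]); print(cam(n)[3], ray(n,320,200))
print(status.get_obs())
E
```

```text
pics
{'fov_y': 48.80430609416916, 'cx': 317.2995127824861, 'cy': 201.9395225147928, 'rvec': array([ 2.11863594, -0.63937927,  0.32580431]), 'tvec': array([-441.98511975,  231.5720573 ,  916.38511926])} (array([  32.81993586, -752.4378232 ,  722.148409  ]), array([ 0.45446507,  0.67609252, -0.5800149 ]))
{'fov_y': 52.03667490222527, 'cx': 321.77387355595783, 'cy': 198.26516253741752, 'rvec': array([ 2.17259662, -2.15588039,  0.11106841]), 'tvec': array([  46.83111703,  550.36596712, 1051.80533789])} (array([ 434.47142881,   45.77301046, 1104.77587282]), array([ 0.10257792,  0.00920574, -0.99470081]))
{'time': 0.1, 'joint_positions': array([ 1.04398560e+00,  3.42629799e-01,  1.52493658e+00,  7.00004419e-07,
        1.27538552e+00, -1.45999377e-01]), 'dq': array([-0.00079878, -0.00172659, -0.00455178, -0.00058917, -0.00164018,
       -0.00020109]), 'tau': array([ 8.90084448e-04, -4.32005775e+01, -2.44693494e+01,  7.17866071e-02,
        5.26628585e-02, -8.57454302e-05]), 'tool_pos': array([195.04333502, 487.2885472 , 404.1210913 ]), 'tcp_rot': array([-3.14024797e+00, -1.98407057e-04,  2.76078097e+00]), 'contact_force': array([ 0.59113383,  0.73152276, -0.34556438]), 'moment': array([0.03247882, 0.00162934, 0.02670939]), 'grip_width': 91.72470196312238}
```

View pics/scene0.png

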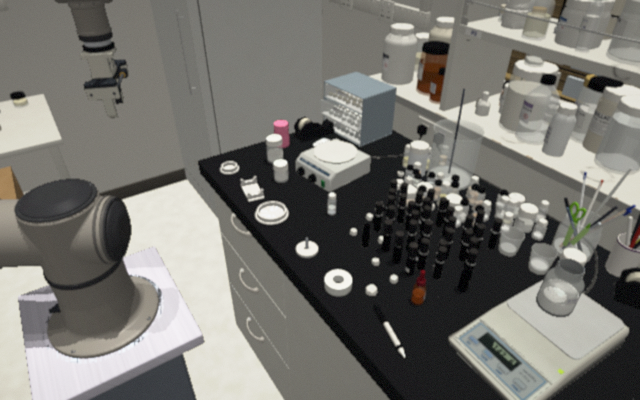

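View pics/top0.png

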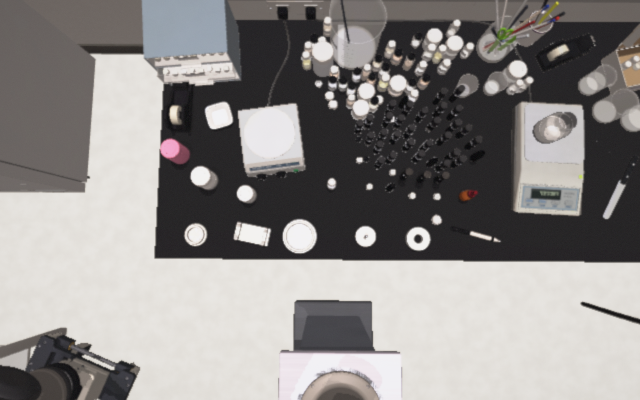

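Run:
```python
from h import *
t=cv2.imread('pics/top0.png'); s=cv2.imread('pics/scene0.png')
a=cv2.resize(t[130:265,150:350],(800,540),interpolation=3); cv2.imwrite('pics/ta.png',a)
a=cv2.resize(t[130:265,340:540],(800,540),interpolation=3); cv2.imwrite('pics/tb.png',a)
a=cv2.resize(s[110:245,200:400],(800,540),interpolation=3); cv2.imwrite('pics/sa.png',a)
a=cv2.resize(s[230:365,280:480],(800,540),interpolation=3); cv2.imwrite('pics/sb.png',a)
```

```text
(no output)
```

View pics/ta.png

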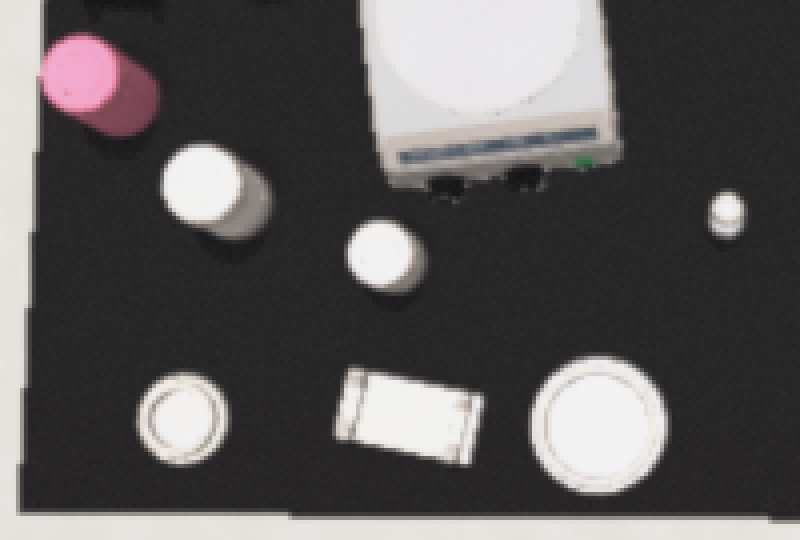

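View pics/tb.png

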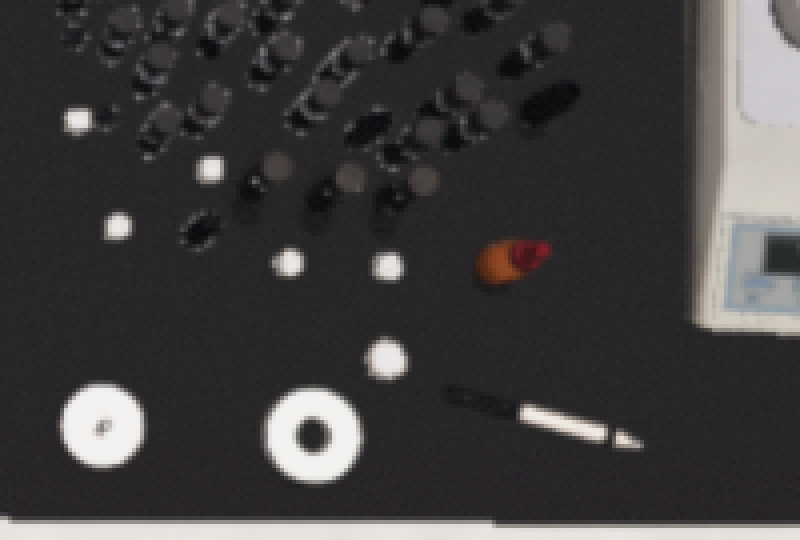

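View pics/sa.png

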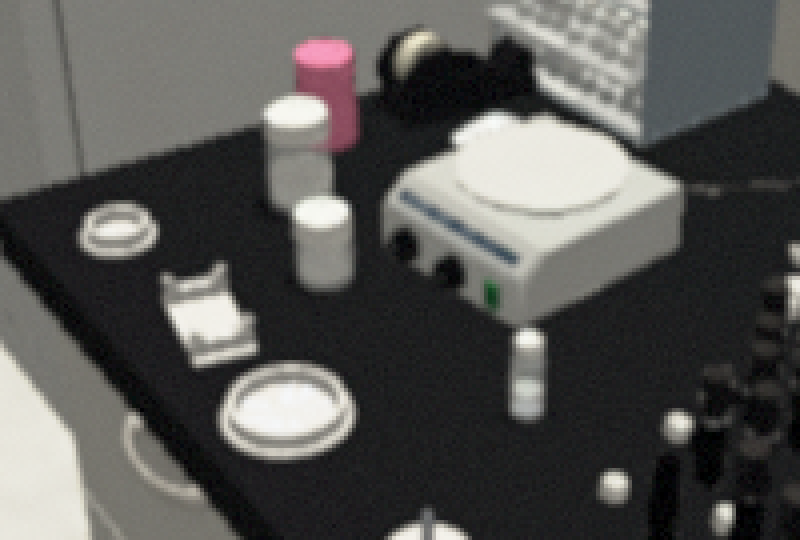

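View pics/sb.png

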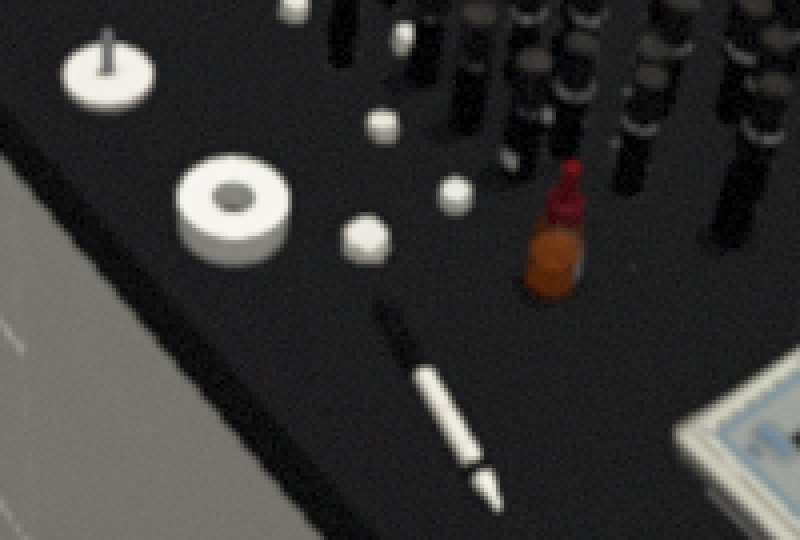

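```bash
cat > m.py <<'E'
from h import *
t=cv2.imread('pics/top0.png'); s=cv2.imread('pics/scene0.png')
def blobs(im,x0,y0,x1,y1,th,up=6):
    c=cv2.resize(im[y0:y1,x0:x1],None,fx=up,fy=up,interpolation=cv2.INTER_CUBIC)
    m=(c.min(2)>th).astype(np.uint8)
    cs,_=cv2.findContours(m,cv2.RETR_CCOMP,cv2.CHAIN_APPROX_NONE)
    for k in cs:
        if cv2.contourArea(k)<up*up*6: continue
        (cx,cy),(w,h),a=cv2.fitEllipse(k); M=cv2.moments(k)
        f=lambda x,y:(round((x+.5)/up-.5+x0,2),round((y+.5)/up-.5+y0,2))
        print('  ell',f(cx,cy),round(w/up,1),round(h/up,1),round(a),'cent',f(M['m10']/M['m00'],M['m01']/M['m00']),'bbox',[round(v/up,1) for v in cv2.boundingRect(k)], 'area',round(cv2.contourArea(k)/up/up))
R={'jar':((185,160,222,195),(262,130,288,165)),'cream':((235,182,260,208),(270,155,292,185)),'vial':((322,172,342,194),(322,188,342,220)),
'roll':((400,222,436,256),(318,265,358,300)),'marker':((450,222,505,250),(370,300,412,362)),'wide':((278,214,322,258),(250,196,294,228)),
'narrow':((180,218,212,250),(216,156,244,178)),'spindle':((350,220,382,252),(290,232,324,262)),'rest':((230,216,276,252),(236,172,268,204))}
if __name__=='__main__':
  for k,(a,b) in R.items():
    for th in (120,205):
        print(k,'top',th);blobs(t,*a,th); print(k,'scene',th);blobs(s,*b,th)
E
python3 m.py
```

```text
jar top 120
  ell (202.57, 176.86) 20.0 27.2 116 cent (202.6, 176.91) bbox [5.3, 6.0, 26.3, 22.7] area 423
  ell (208.23, 182.16) 2.5 10.8 45 cent (208.5, 182.12) bbox [19.0, 18.3, 8.2, 8.2] area 15
jar scene 120
  ell (276.71, 156.68) 14.8 21.9 133 cent (276.46, 156.6) bbox [6.0, 18.0, 20.0, 17.0] area 230
  ell (273.56, 139.34) 13.8 17.9 99 cent (273.58, 139.32) bbox [2.3, 2.8, 18.2, 13.8] area 190
jar top 205
  ell (199.87, 175.5) 17.9 18.7 62 cent (199.87, 175.5) bbox [6.2, 6.8, 18.8, 18.2] area 263
jar scene 205
  ell (279.85, 162.04) 5.6 13.6 90 cent (279.88, 162.04) bbox [12.0, 29.5, 12.8, 5.5] area 57
  ell (273.49, 137.54) 6.9 14.8 86 cent (273.49, 137.55) bbox [4.5, 4.3, 14.8, 7.2] area 80
cream top 120
  ell (245.03, 193.04) 16.7 17.7 93 cent (245.01, 193.04) bbox [1.7, 3.0, 18.2, 17.3] area 232
cream scene 120
  ell (279.12, 166.18) 15.3 29.4 163 cent (279.34, 166.55) bbox [0.0, 0.0, 17.7, 26.0] area 314
cream top 205
  ell (244.56, 192.95) 14.8 15.3 63 cent (244.56, 192.94) bbox [2.3, 4.0, 15.5, 15.2] area 178
cream scene 205
  ell (279.84, 162.61) 7.0 12.7 89 cent (279.
[... 3790 characters left out ...]
 248.39) 13.1 20.8 89 cent (306.66, 248.64) bbox [6.8, 9.7, 20.7, 13.8] area 188
rest top 120
  ell (251.81, 233.61) 20.3 42.4 102 cent (251.77, 233.59) bbox [3.7, 6.2, 37.3, 24.2] area 622
rest scene 120
  ell (265.44, 202.49) 2.1 7.1 81 cent (265.07, 202.54) bbox [25.8, 29.5, 6.2, 2.5] area 9
  ell (251.5, 188.97) 18.5 26.3 149 cent (251.59, 189.38) bbox [4.7, 4.0, 23.7, 25.7] area 344
rest top 205
  ell (236.88, 231.09) 3.7 14.3 13 cent (236.78, 231.37) bbox [4.7, 9.3, 5.3, 14.0] area 38
  ell (253.37, 233.99) 19.1 31.6 102 cent (253.34, 234.0) bbox [9.0, 7.8, 31.2, 21.8] area 433
rest scene 205
  ell (251.37, 189.0) 10.3 17.1 90 cent (251.32, 189.02) bbox [6.7, 11.8, 17.2, 11.3] area 130
```

Run:
```python
from h import *
def T(n,s,t): p,e=tri(s,t); print(n,p.round(1),'gap',round(e,1)); return p
T('jarlid',(273.5,137.5),(199.87,175.5))
T('creamlid',(279.85,162.0),(244.56,192.95))
T('viallid',(331.6,194.3),(331.37,181.6))
T('rolltop',(337.9,279.0),(417.87,238.4))
T('roll hole',(337.95,278.94),(417.82,238.44))
T('spindle base',(306.6,249.3),(365.18,235.93))
T('widecup',(271.2,212.4),(299.16,235.88))
T('narrowcup',(229.06,167.2),(195.22,234.26))
T('rest',(251.5,189.3),(251.8,233.6))
T('markerwhite',(391.6,333.4),(480.35,235.42))
T('tip',(404.9,357.5),(500.6,241.6))
for n,u,z in [('jar',(199.87,175.5),82),('cream',(244.56,192.95),58),('vial',(331.37,181.6),62),('roll',(417.87,238.4),22),('spind',(365.18,235.93),8),('wide',(299.16,235.88),8),('narrow',(195.22,234.26),5),('rest',(251.8,233.6),5),('mark',(480.35,235.42),6)]:
    print(n,onz('top',*u,z).round(1))
for n,u,z in [('jar',(273.5,137.5),82),('cream',(279.85,162.),58),('vial',(331.6,194.3),62),('roll',(337.9,279.),22),('roll bot?',(338,281),11),('spind',(306.6,249.3),8),('wide',(271.2,212.4),8),('narrow',(229.06,167.2),7),('rest',(251.5,189.3),8),('mark',(391.6,333.4),6)]:
    print('S',n,onz('scene',*u,z).round(1))
# flange check
print(proj('top',[195,487,404]),proj('scene',[195,487,404]),proj('top',[195,487,230]),proj('scene',[195,487,230]))
```

```text
jarlid [601.9 359.7  79.2] gap 3.4
creamlid [560.7 249.1  58. ] gap 3.4
viallid [591.4  25.9  58.7] gap 2.5
rolltop [ 447.9 -203.5   19.9] gap 2.9
roll hole [ 447.9 -203.4   20. ] gap 3.2
spindle base [453.4 -66.5   2.2] gap 2.5
widecup [452.3 110.3   4.1] gap 2.8
narrowcup [454.5 388.4   5.7] gap 3.1
rest [457.1 237.    6.4] gap 2.3
markerwhite [ 456.9 -372.3    8.3] gap 2.2
tip [ 441.4 -426.3    7.2] gap 3.4
jar [599.9 359.5  82. ]
cream [559.2 249.9  58. ]
vial [589.8  26.6  62. ]
roll [ 446.6 -202.2   22. ]
spind [452.2 -65.3   8. ]
wide [451.  110.7   8. ]
narrow [453.1 389.3   5. ]
rest [456.1 237.7   5. ]
mark [ 456.  -372.5    6. ]
S jar [600.9 354.   82. ]
S cream [562.2 248.3  58. ]
S vial [589.8  21.6  62. ]
S roll [ 448.1 -205.7   22. ]
S roll bot? [ 451.2 -202.2   11. ]
S spind [451.2 -72.6   8. ]
S wide [451.2 105.    8. ]
S narrow [455.1 385.4   7. ]
S rest [457.2 234.2   8. ]
S mark [ 459.3 -371.5    6. ]
[ 53.88226597 386.70767335] [96.77378537 42.86973421] [108.98622358 357.18910702] [115.54300824 108.27377373]
```

Run:
```python
from h import *
s=cv2.imread('pics/scene0.png');t=cv2.imread('pics/top0.png')
a=cv2.resize(s[170:206,232:274],(784,672)[:2],interpolation=2)[:600]
b=cv2.resize(t[216:252,228:278],(800,576),interpolation=2)
cv2.imwrite('pics/restS.png',a);cv2.imwrite('pics/restT.png',b)
cv2.imwrite('pics/tcpS.png',cv2.resize(s[0:120,60:160],(500,600)))
```

```text
(no output)
```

View pics/restT.png

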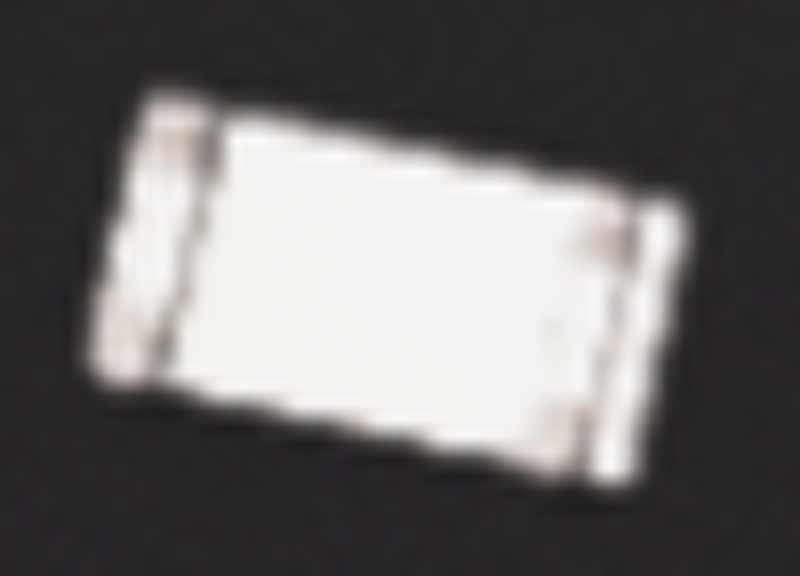

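View pics/restS.png

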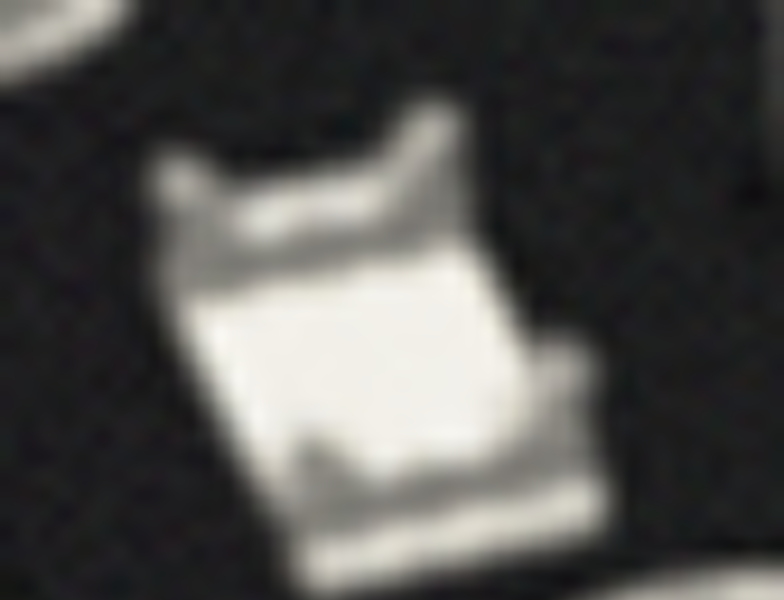

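View pics/tcpS.png

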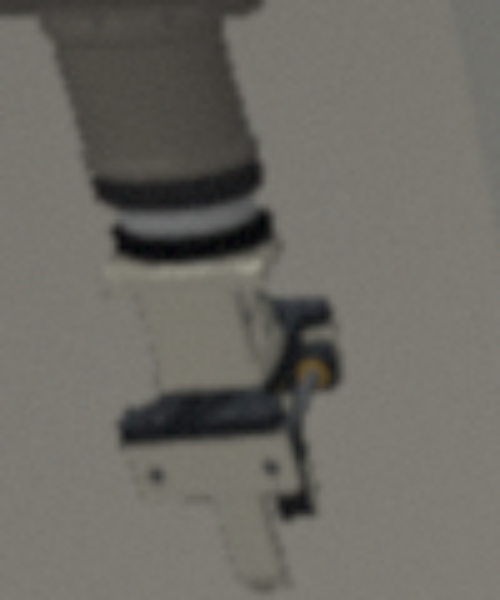

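```bash
cat >> h.py <<'E'
def go(x,y,z,phi,n=None):
    """rel. move in tool axes to put grasp point at x,y,z with jaw axis at phi deg (mod 180)"""
    o=status.get_obs(); p=np.array(o['tool_pos']); yaw=o['tcp_rot'][2]
    cur=np.degrees(yaw)-90; d=(phi-cur+90)%180-90
    v=np.array([x,y,z+159])-p
    c,s=np.cos(yaw),np.sin(yaw); off=lambda c,s:np.array([c*v[0]+s*v[1], s*v[0]-c*v[1], -v[2]])/1000
    y2=yaw+np.radians(d)
    print('grasp',(p-[0,0,159]).round(1),'phi',round(cur,1),'rpy',np.round(o['tcp_rot'],3),'w',round(o['grip_width'],1),'t',round(o['time'],2),'F',np.round(o['contact_force'],1))
    print('twist deg',round(-d,2),'(alt',round(-d+(180 if d>0 else -180),1),') offset now-frame',off(c,s).round(4),'after-twist-frame',off(np.cos(y2),np.sin(y2)).round(4),'q',np.round(o['joint_positions'],2))
E
python3 - <<'E'
from h import *
f=lambda x,y:(228+x/16-.5,216+y/16-.5)
for n,q,z in [('R1',(688,197),4),('R2',(635,488),4),('L1',(148,92),26),('L2',(92,380),26),('Rt1',(605,195),26),('Rt2',(545,475),26),('Ltin',(212,100),26),('pe1',(225,112),4),('pe2',(525,165),4)]:
    print(n,onz('top',*f(*q),z).round(1))
g=lambda x,y:(232+x/784*42-.5,170+y/672*36-.5)
for n,q,z in [('L1',(175,150),26),('L2',(440,100),26),('R corner',(310,590),4),('Rcorner2',(605,500),4),('R1',(310,435),26),('R2',(570,345),26)]:
    print('S',n,onz('scene',*g(*q),z).round(1))
h=lambda x,y:(340+x/4-.5,130+y/4-.5)
for n,q,z in [('tip',(643,445),5),('cap end',(441,392),8),('w1',(520,413),6),('w2',(606,434),6),('cap thing',(387,358),12),('dropfoot',(492,276),5),('dropbulb tip',(543,250),91),('balance',(690,325),30)]:
    print(n,onz('top',*h(*q),z).round(1))
h=lambda x,y:(280+x/4-.5,230+y/4-.5)
for n,q,z in [('tip',(501,511),5),('cap end',(380,303),8),('w1',(422,370),8),('w2',(472,462),8),('dropfoot',(550,292),0),('cap',(366,245),10)]:
    print('S',n,onz('scene',*h(*q),z).round(1))
print(tri((573/4+280,162/4+230),(340+545/4,130+248/4)))
print('pink',onz('top',170,148,82))
go(400,350,150,90)
E
```

```text
R1 [472.  188.1   4. ]
R2 [423.5 195.9   4. ]
L1 [487.8 274.6  26. ]
L2 [440.5 282.4  26. ]
Rt1 [471.5 198.9  26. ]
Rt2 [425.7 207.7  26. ]
Ltin [486.6 264.   26. ]
pe1 [485.6 266.2   4. ]
pe2 [477.1 215.6   4. ]
S L1 [448.4 282.1  26. ]
S L2 [489.8 272.2  26. ]
S R corner [425.  191.8   4. ]
S Rcorner2 [472.9 188.2   4. ]
S R1 [430.7 198.8  26. ]
S R2 [474.3 198.7  26. ]
tip [ 442.3 -425.4    5. ]
cap end [ 476.4 -290.9    8. ]
w1 [ 462.9 -343.8    6. ]
w2 [ 449.4 -400.6    6. ]
cap thing [ 498.6 -254.3   12. ]
dropfoot [ 554.8 -328.1    5. ]
dropbulb tip [ 561.9 -331.1   91. ]
balance [ 520.7 -448.5   30. ]
S tip [ 444.4 -425.5    5. ]
S cap end [ 475.9 -298.7    8. ]
S w1 [ 465.6 -344.1    8. ]
S w2 [ 449.6 -399.1    8. ]
S dropfoot [ 561.1 -337.8    0. ]
S cap [ 494.3 -264.4   10. ]
(array([ 563.22196726, -334.73227951,   90.3556165 ]), np.float64(2.8827807877354603))
pink [670.2687256  438.57234412  82.        ]
grasp [195.  487.3 245.1] phi 68.2 rpy [-3.14  -0.     2.761] w 91.7 t 0.1 F [ 0.6  0.7 -0.3]
twist deg -21.82 (alt 158.2 ) offset now-frame [-0.2413 -0.0513  0.0951] after-twist-frame [-0.205  -0.1373  0.0951] q [ 1.04  0.34  1.52  0.    1.28 -0.15]
```

Emit:
{"op": "play_rows", "data": {
  "commands": [
    {"offset": [0,0,0],"twist": 8.3},
    {"offset": [0,0,0],"twist": 8.3},
    {"offset": [0,0,0],"twist": 8.3},
    {"offset": [0,0,0],"twist": 8.3},
    {"offset": [0,0,0],"twist": 8.3}
  ],
  "jaw": 160
}}

```text
time: 0.6
tool_pos: [195.1, 487.3, 404.3]
tcp_rot: [-3.141, 0.0, 2.03]
contact_force: [0.1, 1.1, -0.0]
grip_width: 56.7
```

Emit:
{"op": "play_rows", "data": {
  "commands": [
    {"offset": [0,0,0],"twist": 8.3},
    {"offset": [0,0,0],"twist": 8.3},
    {"offset": [0,0,0],"twist": 8.3},
    {"offset": [0,0,0],"twist": 8.3},
    {"offset": [0,0,0],"twist": 7.5}
  ]
}}

```text
time: 1.1
tool_pos: [195.1, 487.3, 404.3]
tcp_rot: [-3.141, 0.001, 1.32]
contact_force: [-0.1, -0.3, 0.6]
grip_width: 34.2
```

Run:
```python
from h import *
go(420,350,150,-14)
```

```text
grasp [195.1 487.3 245.3] phi -14.4 rpy [-3.141e+00  1.000e-03  1.320e+00] w 34.2 t 1.1 F [-0.1 -0.3  0.6]
twist deg -0.35 (alt 179.6 ) offset now-frame [-0.0773  0.252   0.0953] after-twist-frame [-0.0788  0.2515  0.0953] q [1.04 0.34 1.52 0.   1.28 1.29]
```

Emit:
{"op": "play_rows", "data": {
  "commands": [
    {"offset": [-0.0155,0.042,0.015],"twist": 0},
    {"offset": [-0.0155,0.042,0.015],"twist": 0},
    {"offset": [-0.0155,0.042,0.015],"twist": 0},
    {"offset": [-0.0155,0.042,0.015],"twist": 0},
    {"offset": [-0.0155,0.042,0.015],"twist": 0}
  ]
}}

```text
time: 1.6
tool_pos: [381.2, 360.1, 328.9]
tcp_rot: [-3.141, 0.0, 1.326]
contact_force: [0.2, 1.0, -0.2]
grip_width: 34.3
```

Emit:
{"op": "play_rows", "data": {
  "commands": [
    {"offset": [0,0.042,0.02],"twist": 0},
    {"offset": [-0.043,0.013,0],"twist": 0},
    {"offset": [-0.043,0.013,0],"twist": 0},
    {"offset": [-0.043,0.013,0],"twist": 0},
    {"offset": [-0.043,0.013,0],"twist": 0}
  ]
}}

```text
time: 2.1
tool_pos: [429.4, 170.0, 309.2]
tcp_rot: [-3.141, 0.0, 1.326]
contact_force: [-0.2, -0.4, -0.2]
grip_width: 34.2
```

Emit:
{"op": "play_rows", "data": {
  "commands": [
    {"offset": [-0.043,0.013,0],"twist": 0},
    {"offset": [-0.043,0.013,0],"twist": 0},
    {"offset": [-0.043,0.013,0],"twist": 0},
    {"offset": [-0.043,0.013,0],"twist": 0},
    {"offset": [-0.043,0.013,0],"twist": 0}
  ]
}}

```text
time: 2.6
tool_pos: [440.3, -54.4, 309.6]
tcp_rot: [-3.141, -0.0, 1.326]
contact_force: [0.8, 0.6, -0.4]
grip_width: 34.3
```

Emit:
{"op": "play_rows", "data": {
  "commands": [
    {"offset": [-0.043,0.013,0],"twist": 0},
    {"offset": [-0.043,0.013,0],"twist": 0},
    {"offset": [-0.043,0.013,0],"twist": 0},
    {"offset": [-0.043,0.013,0],"twist": 0},
    {"offset": [-0.043,0.013,0],"twist": 0}
  ]
}}

```text
time: 3.1
tool_pos: [451.2, -278.9, 309.4]
tcp_rot: [-3.141, -0.0, 1.326]
contact_force: [0.7, -0.1, -0.7]
grip_width: 34.1
```

Run:
```python
from h import *
go(456.3,-373,100,-14)
```

```text
grasp [ 451.2 -278.9  150.4] phi -14.0 rpy [-3.141 -0.     1.326] w 34.1 t 3.1 F [ 0.7 -0.1 -0.7]
twist deg -0.04 (alt 180.0 ) offset now-frame [-0.0901  0.0278  0.0504] after-twist-frame [-0.0901  0.0277  0.0504] q [-0.7   0.45  1.65  0.    1.05 -0.45]
```

Emit:
{"op": "play_rows", "data": {
  "commands": [
    {"offset": [-0.03,0.009,0.017],"twist": 0},
    {"offset": [-0.03,0.009,0.017],"twist": 0},
    {"offset": [-0.03,0.0098,0.016],"twist": 0},
    {"offset": [0,0,0.02],"twist": 0},
    {"offset": [0,0,0.02],"twist": 0}
  ]
}}

```text
time: 3.6
tool_pos: [456.3, -372.0, 218.3]
tcp_rot: [-3.141, -0.0, 1.324]
contact_force: [-0.3, -0.0, -0.0]
grip_width: 34.0
```

Run:
```python
from h import *
go(456.3,-373,21,-14)
a=viewer.capture('scene')[220:355,280:480,::-1];b=viewer.capture('top')[160:295,380:580,::-1]
cv2.imwrite('pics/m1.png',np.vstack([cv2.resize(x,(444,300),interpolation=2) for x in (a,b)]))
```

```text
grasp [ 456.3 -372.    59.3] phi -14.1 rpy [-3.141 -0.     1.324] w 34.0 t 3.6 F [-0.3 -0.  -0. ]
twist deg -0.11 (alt 179.9 ) offset now-frame [-0.001   0.0002  0.0383] after-twist-frame [-0.001   0.0002  0.0383] q [-0.81  0.66  1.56  0.    0.93 -0.57]
```

View pics/m1.png

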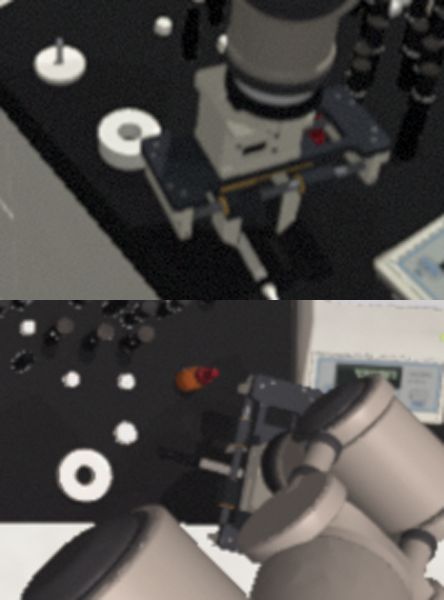

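Emit:
{"op": "play_rows", "data": {
  "commands": [
    {"offset": [0,0,0.013],"twist": 0},
    {"offset": [0,0,0.013],"twist": 0},
    {"offset": [0,0,0.012],"twist": 0},
    {"offset": [0,0,0],"twist": 0}
  ]
}}

```text
time: 4.1
tool_pos: [456.4, -370.4, 179.9]
tcp_rot: [-3.139, -0.002, 1.326]
contact_force: [0.2, -0.3, -0.2]
grip_width: 34.2
```

Emit:
{"op": "play_rows", "data": {
  "commands": [
    {"offset": [0,0,0],"twist": 0},
    {"offset": [0,0,0],"twist": 0},
    {"offset": [0,0,0],"twist": 0},
    {"offset": [0,0,0],"twist": 0},
    {"offset": [0,0,0],"twist": 0}
  ],
  "jaw": 255
}}

```text
time: 4.6
tool_pos: [456.9, -371.2, 182.3]
tcp_rot: [3.141, 0.0, 1.326]
contact_force: [-0.3, 0.4, 2.5]
grip_width: 11.6
```

Emit:
{"op": "play_rows", "data": {
  "commands": [
    {"offset": [0,0,0],"twist": 0},
    {"offset": [0,0,-0.02],"twist": 0},
    {"offset": [0,0,-0.03],"twist": 0},
    {"offset": [0,0,-0.03],"twist": 0},
    {"offset": [0,0,0],"twist": 0}
  ]
}}

```text
time: 5.1
tool_pos: [457.6, -371.8, 265.7]
tcp_rot: [3.135, 0.004, 1.326]
contact_force: [0.4, 0.2, -0.1]
grip_width: 11.1
```

Run:
```python
from h import *
go(456.3,-373,101,-14)
a=viewer.capture('scene')[220:355,280:480,::-1];b=viewer.capture('top')[160:295,380:580,::-1]
cv2.imwrite('pics/m2.png',np.vstack([cv2.resize(x,(444,300),interpolation=2) for x in (a,b)]))
go(454.5,223.8,101,-9.8)
```

```text
grasp [ 457.6 -371.8  106.7] phi -14.0 rpy [3.135 0.004 1.326] w 11.1 t 5.1 F [ 0.4  0.2 -0.1]
twist deg -0.01 (alt 180.0 ) offset now-frame [-0.0015 -0.0009  0.0057] after-twist-frame [-0.0015 -0.0009  0.0057] q [-0.81  0.59  1.52  0.    1.02 -0.57]
grasp [ 456.7 -371.   103. ] phi -14.0 rpy [3.141 0.    1.326] w 10.8 t 5.2 F [-0.5  0.1  0.7]
twist deg -4.22 (alt 175.8 ) offset now-frame [ 0.5765 -0.1462  0.002 ] after-twist-frame [ 0.5857 -0.1034  0.002 ] q [-0.81  0.6   1.53  0.    1.02 -0.57]
```

View pics/m2.png

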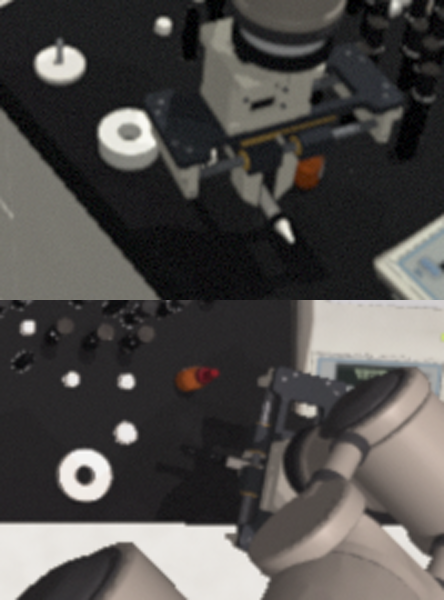

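Emit:
{"op": "play_rows", "data": {
  "commands": [
    {"offset": [0,0,0],"twist": -4.2},
    {"offset": [0.042,-0.0074,0],"twist": 0},
    {"offset": [0.042,-0.0074,0],"twist": 0},
    {"offset": [0.042,-0.0074,0],"twist": 0},
    {"offset": [0.042,-0.0074,0],"twist": 0}
  ]
}}

```text
time: 5.7
tool_pos: [455.4, -198.7, 260.2]
tcp_rot: [-3.139, -0.001, 1.399]
contact_force: [0.4, 0.2, -0.9]
grip_width: 11.3
```

Emit:
{"op": "play_rows", "data": {
  "commands": [
    {"offset": [0.042,-0.0074,0],"twist": 0},
    {"offset": [0.042,-0.0074,0],"twist": 0},
    {"offset": [0.042,-0.0074,0],"twist": 0},
    {"offset": [0.042,-0.0074,0],"twist": 0},
    {"offset": [0.042,-0.0074,0],"twist": 0}
  ]
}}

```text
time: 6.2
tool_pos: [454.8, 14.5, 260.5]
tcp_rot: [-3.139, 0.0, 1.399]
contact_force: [0.5, -0.2, -0.7]
grip_width: 11.0
```

Emit:
{"op": "play_rows", "data": {
  "commands": [
    {"offset": [0.042,-0.0074,0],"twist": 0},
    {"offset": [0.042,-0.0074,0],"twist": 0},
    {"offset": [0.042,-0.0074,0],"twist": 0},
    {"offset": [0.042,-0.0074,0],"twist": 0},
    {"offset": [0,0,0],"twist": 0}
  ]
}}

```text
time: 6.7
tool_pos: [454.1, 187.3, 260.4]
tcp_rot: [-3.14, -0.0, 1.404]
contact_force: [-0.1, 0.4, 0.0]
grip_width: 11.3
```

Run:
```python
from h import *
a=viewer.capture('scene')[110:245,180:380,::-1];b=viewer.capture('top')[160:295,180:380,::-1]
cv2.imwrite('pics/m3.png',np.vstack([cv2.resize(x,(444,300),interpolation=2) for x in (a,b)]))
go(454.5,223.8,60,-9.8)
```

```text
grasp [454.3 184.1 101.4] phi -9.7 rpy [-3.139e+00  1.000e-03  1.402e+00] w 11.3 t 6.8 F [ 0.3 -0.3 -1.2]
twist deg 0.13 (alt -179.9 ) offset now-frame [ 0.0391 -0.0065  0.0414] after-twist-frame [ 0.0391 -0.0066  0.0414] q [ 0.23  0.45  1.81 -0.    0.88  0.4 ]
```

View pics/m3.png

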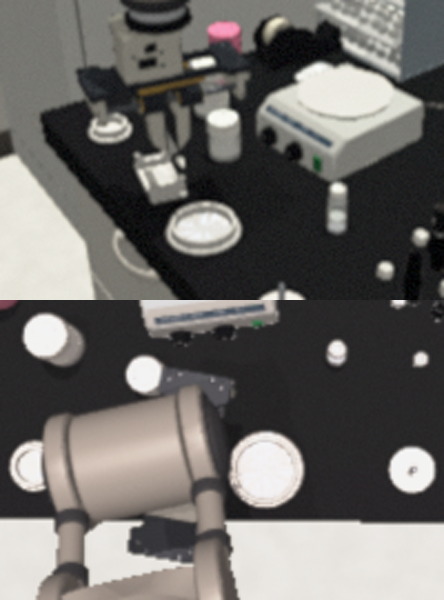

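Emit:
{"op": "play_rows", "data": {
  "commands": [
    {"offset": [0.0195,-0.0033,0],"twist": 0},
    {"offset": [0.0195,-0.0033,0],"twist": 0},
    {"offset": [0,0,0.02],"twist": 0},
    {"offset": [0,0,0.02],"twist": 0},
    {"offset": [0,0,0],"twist": 0}
  ]
}}

```text
time: 7.3
tool_pos: [454.3, 221.3, 219.1]
tcp_rot: [-3.136, 0.003, 1.398]
contact_force: [-0.2, 0.1, 0.7]
grip_width: 10.7
```

Run:
```python
from h import *
a=viewer.capture('scene')[110:245,180:380,::-1]
cv2.imwrite('pics/m4.png',cv2.resize(a[20:110,20:140],(800,600),interpolation=2))
go(454.5,223.8,39,-9.8)
```

```text
grasp [454.9 221.6  61.4] phi -9.9 rpy [-3.138e+00  2.000e-03  1.398e+00] w 10.9 t 7.35 F [-0.4 -0.  -0.3]
twist deg -0.11 (alt 179.9 ) offset now-frame [ 0.0021 -0.0008  0.0224] after-twist-frame [ 0.0021 -0.0008  0.0224] q [ 0.3   0.54  1.8  -0.    0.81  0.47]
```

View pics/m4.png

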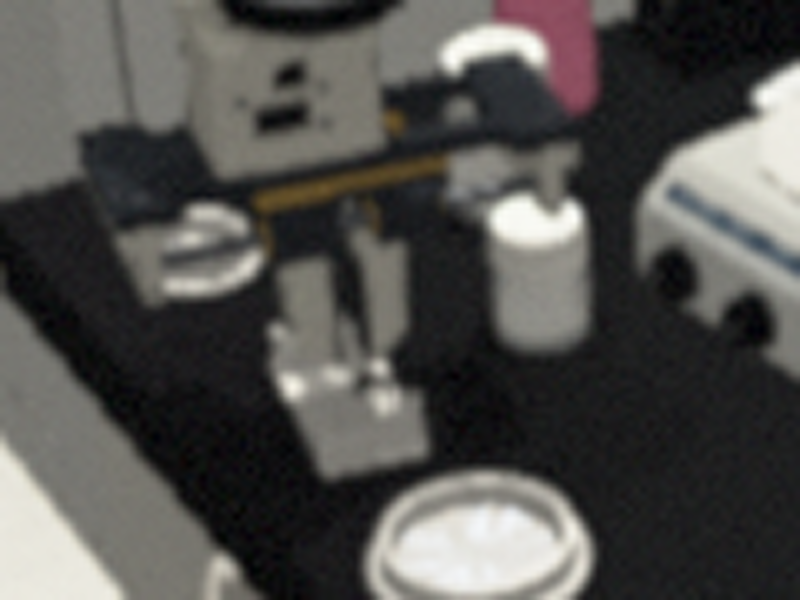

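Emit:
{"op": "play_rows", "data": {
  "commands": [
    {"offset": [0.0015,-0.0005,0.007],"twist": 0},
    {"offset": [0,0,0.007],"twist": 0},
    {"offset": [0,0,0.004],"twist": 0},
    {"offset": [0,0,0.002],"twist": 0},
    {"offset": [0,0,0],"twist": 0}
  ]
}}

```text
time: 7.85
tool_pos: [454.9, 224.5, 201.6]
tcp_rot: [-3.141, 0.0, 1.399]
contact_force: [-0.1, 0.3, -0.1]
grip_width: 11.0
```

Run:
```python
from h import *
a=viewer.capture('scene')[110:245,180:380,::-1]
cv2.imwrite('pics/m5.png',cv2.resize(a[40:110,20:113],(800,600),interpolation=2))
go(454.5,223.8,39,-9.8)
```

```text
grasp [455.  224.5  42.8] phi -9.8 rpy [ 3.142 -0.     1.4  ] w 10.9 t 7.9 F [-0.2  0.5  0.2]
twist deg -0.01 (alt 180.0 ) offset now-frame [-0.0008 -0.0004  0.0038] after-twist-frame [-0.0008 -0.0004  0.0038] q [0.31 0.57 1.81 0.   0.76 0.48]
```

View pics/m5.png

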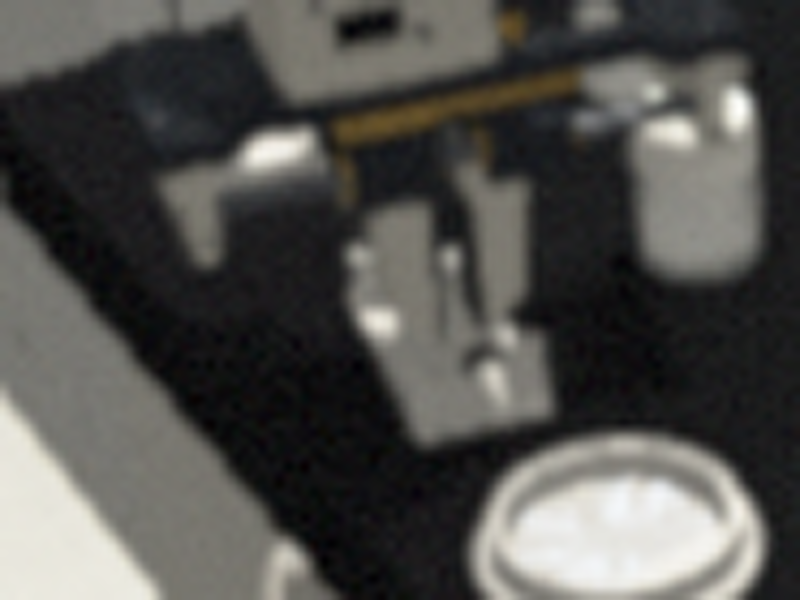

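Emit:
{"op": "play_rows", "data": {
  "commands": [
    {"offset": [0,0,0.0015],"twist": 0},
    {"offset": [0,0,0.0015],"twist": 0},
    {"offset": [0,0,0],"twist": 0},
    {"offset": [0,0,0],"twist": 0}
  ]
}}

```text
time: 8.3
tool_pos: [455.0, 224.5, 198.7]
tcp_rot: [-3.142, -0.0, 1.399]
contact_force: [-0.9, 0.1, -1.1]
grip_width: 11.2
```

Emit:
{"op": "play_rows", "data": {
  "commands": [
    {"offset": [0,0,0.001],"twist": 0},
    {"offset": [0,0,0],"twist": 0},
    {"offset": [0,0,0],"twist": 0}
  ]
}}

```text
time: 8.6
tool_pos: [455.0, 224.5, 198.2]
tcp_rot: [3.141, -0.0, 1.399]
contact_force: [-0.6, -0.7, 5.5]
grip_width: 11.2
```

Emit:
{"op": "play_rows", "data": {
  "commands": [
    {"offset": [0,0,0.001],"twist": 0},
    {"offset": [0,0,0],"twist": 0},
    {"offset": [0,0,0],"twist": 0}
  ]
}}

```text
time: 8.9
tool_pos: [455.0, 224.5, 198.2]
tcp_rot: [3.141, -0.001, 1.4]
contact_force: [-4.6, -1.0, 15.4]
grip_width: 11.0
```

Emit:
{"op": "play_rows", "data": {
  "commands": [
    {"offset": [0,0,-0.001],"twist": 0},
    {"offset": [0,0,0],"twist": 0},
    {"offset": [0,0,0],"twist": 0},
    {"offset": [0,0,0],"twist": 0},
    {"offset": [0,0,0],"twist": 0}
  ],
  "jaw": 170
}}

```text
time: 9.4
tool_pos: [455.0, 224.5, 197.5]
tcp_rot: [-3.141, 0.0, 1.399]
contact_force: [0.6, -0.1, -0.2]
grip_width: 30.7
```

Emit:
{"op": "play_rows", "data": {
  "commands": [
    {"offset": [0,0,-0.015],"twist": 0},
    {"offset": [0,0,-0.03],"twist": 0},
    {"offset": [0,0,-0.04],"twist": 0},
    {"offset": [0,0,-0.03],"twist": 0},
    {"offset": [-0.04,0.0,0],"twist": 0}
  ]
}}

```text
time: 9.9
tool_pos: [449.8, 187.3, 316.8]
tcp_rot: [3.132, -0.005, 1.403]
contact_force: [1.6, -1.2, -0.8]
grip_width: 30.8
```

Emit:
{"op": "play_rows", "data": {
  "commands": [
    {"offset": [-0.04,0.0,0],"twist": -8},
    {"offset": [-0.04,0.0,0],"twist": -8},
    {"offset": [-0.04,0.0,0],"twist": -8},
    {"offset": [-0.04,0.0,0],"twist": -8},
    {"offset": [0,0,0],"twist": -8}
  ]
}}

```text
time: 10.4
tool_pos: [454.3, 27.3, 312.9]
tcp_rot: [3.141, 0.002, 2.085]
contact_force: [0.6, 2.4, 0.5]
grip_width: 31.0
```

Run:
```python
from h import *
a=viewer.capture('scene')[:,:,::-1];b=viewer.capture('top')[:,:,::-1]
cv2.imwrite('pics/s6.png',a);cv2.imwrite('pics/t6.png',b)
a=a[165:210,225:285];b=b[210:255,220:280]
cv2.imwrite('pics/m6.png',np.vstack([cv2.resize(x,(400,300),interpolation=2) for x in (a,b)]))
go(447.5,-203,100,-45);go(447.5,-203,100,135)
```

```text
grasp [453.5  29.8 153.6] phi 29.3 rpy [-3.141 -0.     2.083] w 30.7 t 10.5 F [-0.5 -0.1 -0.2]
twist deg 74.32 (alt -105.7 ) offset now-frame [-0.2001 -0.1193  0.0536] after-twist-frame [-0.1689  0.1604  0.0536] q [-0.1   0.32  1.84  0.    0.98 -0.62]
grasp [453.5  29.8 153.6] phi 29.3 rpy [-3.141 -0.     2.083] w 30.7 t 10.5 F [-0.5 -0.1 -0.2]
twist deg 74.32 (alt -105.7 ) offset now-frame [-0.2001 -0.1193  0.0536] after-twist-frame [-0.1689  0.1604  0.0536] q [-0.1   0.32  1.84  0.    0.98 -0.62]
```

View pics/m6.png

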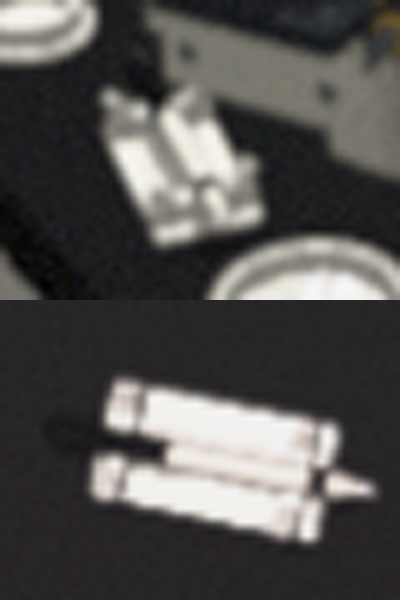

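Emit:
{"op": "play_rows", "data": {
  "commands": [
    {"offset": [-0.04,-0.0238,0],"twist": 0},
    {"offset": [-0.04,-0.0238,0],"twist": 0},
    {"offset": [-0.04,-0.0238,0.01],"twist": 0},
    {"offset": [-0.04,-0.0238,0.02],"twist": 0},
    {"offset": [-0.04,-0.0238,0.02],"twist": 0}
  ],
  "jaw": 25
}}

```text
time: 11.0
tool_pos: [448.0, -201.5, 262.9]
tcp_rot: [3.141, 0.001, 2.081]
contact_force: [0.8, 0.4, 0.4]
grip_width: 66.0
```

Emit:
{"op": "play_rows", "data": {
  "commands": [
    {"offset": [0,0,0.015],"twist": 0},
    {"offset": [0,0,0.015],"twist": 0},
    {"offset": [0,0,0],"twist": 0}
  ]
}}

```text
time: 11.3
tool_pos: [447.4, -199.8, 231.4]
tcp_rot: [-3.14, -0.004, 2.081]
contact_force: [0.2, -0.5, -0.1]
grip_width: 82.4
```

Run:
```python
from h import *
a=viewer.capture('scene')[220:330,280:440,::-1];b=viewer.capture('top')[170:280,340:500,::-1]
cv2.imwrite('pics/r1.png',np.vstack([cv2.resize(x,(436,300),interpolation=2) for x in (a,b)]))
go(447.5,-203,22,30)
```

```text
grasp [ 448.2 -199.9   74.3] phi 29.3 rpy [-3.141e+00 -1.000e-03  2.083e+00] w 82.4 t 11.4 F [0.5 0.  0.5]
twist deg -0.66 (alt 179.3 ) offset now-frame [-0.0024 -0.0021  0.0523] after-twist-frame [-0.0023 -0.0022  0.0523] q [-0.58  0.5   1.83  0.    0.81 -1.09]
```

View pics/r1.png

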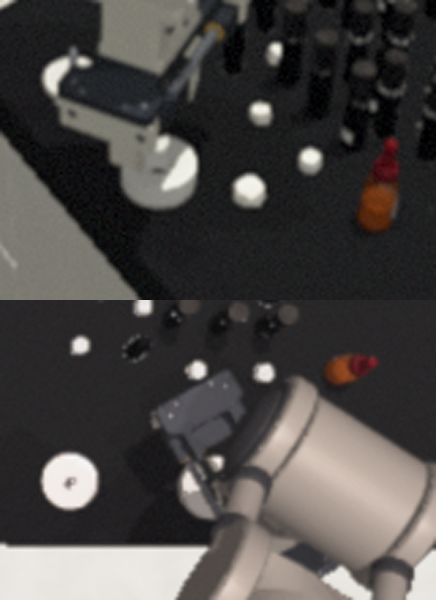

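Emit:
{"op": "play_rows", "data": {
  "commands": [
    {"offset": [-0.0024,-0.0021,0.015],"twist": 0},
    {"offset": [0,0,0.015],"twist": 0},
    {"offset": [0,0,0.012],"twist": 0},
    {"offset": [0,0,0.01],"twist": 0},
    {"offset": [0,0,0],"twist": 0}
  ]
}}

```text
time: 11.9
tool_pos: [447.2, -203.2, 180.5]
tcp_rot: [-3.141, -0.002, 2.084]
contact_force: [-0.0, 0.1, 0.0]
grip_width: 82.7
```

Emit:
{"op": "play_rows", "data": {
  "commands": [
    {"offset": [0,0,0],"twist": 0},
    {"offset": [0,0,0],"twist": 0},
    {"offset": [0,0,0],"twist": 0},
    {"offset": [0,0,0],"twist": 0},
    {"offset": [0,0,0],"twist": 0}
  ],
  "jaw": 255
}}

```text
time: 12.4
tool_pos: [447.4, -203.8, 181.7]
tcp_rot: [3.141, 0.001, 2.084]
contact_force: [-0.4, 0.1, 4.3]
grip_width: 58.3
```

Run:
```python
from h import *
go(447.5,-203,22,30)
```

```text
grasp [ 447.4 -203.8   22.7] phi 29.4 rpy [3.141e+00 1.000e-03 2.084e+00] w 58.3 t 12.4 F [-0.4  0.1  4.3]
twist deg -0.61 (alt 179.4 ) offset now-frame [0.0006 0.0004 0.0007] after-twist-frame [0.0006 0.0004 0.0007] q [-0.58  0.59  1.87  0.    0.69 -1.1 ]
```

Emit:
{"op": "play_rows", "data": {
  "commands": [
    {"offset": [0,0,-0.02],"twist": 0},
    {"offset": [0,0,-0.025],"twist": 0},
    {"offset": [0,0,-0.025],"twist": 0},
    {"offset": [0,0,0],"twist": 0},
    {"offset": [0,0,0],"twist": 0}
  ]
}}

```text
time: 12.9
tool_pos: [447.2, -203.6, 251.2]
tcp_rot: [3.141, 0.001, 2.084]
contact_force: [-0.5, 0.4, -0.4]
grip_width: 58.4
```

Run:
```python
from h import *
go(452.7,-66.3,92,30)
```

```text
grasp [ 447.2 -203.6   92.2] phi 29.4 rpy [3.141e+00 1.000e-03 2.084e+00] w 58.4 t 12.9 F [-0.5  0.4 -0.4]
twist deg -0.61 (alt 179.4 ) offset now-frame [0.1169 0.0722 0.0002] after-twist-frame [0.1161 0.0734 0.0002] q [-0.58  0.47  1.82  0.    0.86 -1.1 ]
```

Emit:
{"op": "play_rows", "data": {
  "commands": [
    {"offset": [0.03,0.018,0],"twist": 0},
    {"offset": [0.03,0.018,0],"twist": 0},
    {"offset": [0.03,0.018,0],"twist": 0},
    {"offset": [0.0269,0.0182,0],"twist": 0},
    {"offset": [0,0,0],"twist": 0}
  ]
}}

```text
time: 13.4
tool_pos: [452.0, -63.4, 249.8]
tcp_rot: [-3.139, -0.003, 2.087]
contact_force: [-0.1, -0.5, -1.1]
grip_width: 58.4
```

Emit:
{"op": "play_rows", "data": {
  "commands": [
    {"offset": [0,0,0],"twist": 0},
    {"offset": [0,0,0],"twist": 0}
  ]
}}

```text
time: 13.6
tool_pos: [452.8, -67.1, 250.6]
tcp_rot: [-3.141, -0.001, 2.083]
contact_force: [0.4, -0.1, -0.3]
grip_width: 58.8
```

Run:
```python
from h import *
a=viewer.capture('scene')[200:290,250:370,::-1];b=viewer.capture('top')[190:280,310:430,::-1]
cv2.imwrite('pics/r2.png',np.vstack([cv2.resize(x,(400,300),interpolation=2) for x in (a,b)]))
go(452.7,-66.3,40,30)
```

```text
grasp [452.8 -67.4  91.9] phi 29.3 rpy [-3.141 -0.     2.082] w 58.5 t 13.7 F [ 0.   0.4 -0.7]
twist deg -0.69 (alt 179.3 ) offset now-frame [0.001  0.0004 0.0519] after-twist-frame [0.001  0.0005 0.0519] q [-0.32  0.42  1.9  -0.    0.82 -0.83]
```

View pics/r2.png

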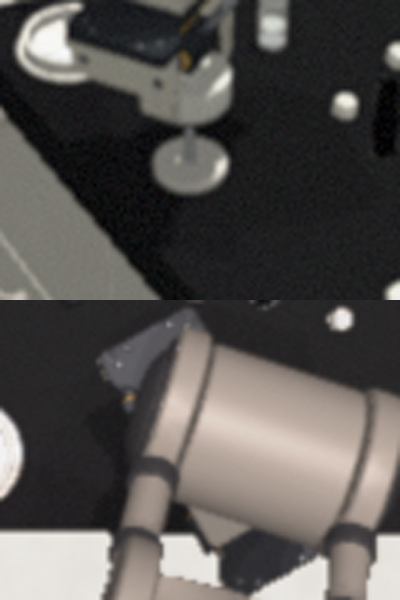

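Emit:
{"op": "play_rows", "data": {
  "commands": [
    {"offset": [0.001,0.0004,0.012],"twist": 0},
    {"offset": [0,0,0.012],"twist": 0},
    {"offset": [0,0,0.01],"twist": 0},
    {"offset": [0,0,0.008],"twist": 0},
    {"offset": [0,0,0],"twist": 0}
  ]
}}

```text
time: 14.2
tool_pos: [452.4, -65.6, 208.2]
tcp_rot: [-3.14, -0.002, 2.083]
contact_force: [-0.4, 0.6, -0.6]
grip_width: 58.3
```

Emit:
{"op": "play_rows", "data": {
  "commands": [
    {"offset": [0,0,0.007],"twist": 0},
    {"offset": [0,0,0.006],"twist": 0},
    {"offset": [0,0,0.003],"twist": 0},
    {"offset": [0,0,0],"twist": 0},
    {"offset": [0,0,0],"twist": 0}
  ]
}}

```text
time: 14.7
tool_pos: [452.7, -65.3, 193.3]
tcp_rot: [3.141, -0.0, 2.084]
contact_force: [0.1, 0.1, -0.5]
grip_width: 58.0
```

Emit:
{"op": "play_rows", "data": {
  "commands": [
    {"offset": [0,0,0.0015],"twist": 0},
    {"offset": [0,0,0],"twist": 0},
    {"offset": [0,0,0],"twist": 0}
  ]
}}

```text
time: 15.0
tool_pos: [452.7, -65.3, 191.8]
tcp_rot: [3.141, 0.0, 2.084]
contact_force: [-0.2, 0.3, -0.1]
grip_width: 58.0
```

Emit:
{"op": "play_rows", "data": {
  "commands": [
    {"offset": [0,0,0.0015],"twist": 0},
    {"offset": [0,0,0],"twist": 0},
    {"offset": [0,0,0],"twist": 0}
  ]
}}

```text
time: 15.3
tool_pos: [452.7, -65.3, 190.2]
tcp_rot: [3.142, -0.0, 2.084]
contact_force: [0.4, 0.2, 0.0]
grip_width: 58.1
```

Emit:
{"op": "play_rows", "data": {
  "commands": [
    {"offset": [0,0,0],"twist": 0},
    {"offset": [0,0,0],"twist": 0},
    {"offset": [0,0,0],"twist": 0},
    {"offset": [0,0,0],"twist": 0},
    {"offset": [0,0,0],"twist": 0}
  ],
  "jaw": 25
}}

```text
time: 15.8
tool_pos: [452.7, -65.3, 190.3]
tcp_rot: [3.141, 0.0, 2.084]
contact_force: [-0.0, 0.1, -0.0]
grip_width: 82.8
```

Emit:
{"op": "play_rows", "data": {
  "commands": [
    {"offset": [0,0,-0.02],"twist": 0},
    {"offset": [0,0,-0.035],"twist": 0},
    {"offset": [0,0,-0.04],"twist": 0},
    {"offset": [0,0,-0.04],"twist": 0},
    {"offset": [0,0,0],"twist": 0}
  ]
}}

```text
time: 16.3
tool_pos: [453.8, -65.6, 330.0]
tcp_rot: [3.135, 0.007, 2.084]
contact_force: [1.1, -0.2, 0.1]
grip_width: 82.6
```

Run:
```python
from h import *
a=viewer.capture('scene')[200:290,250:370,::-1];b=viewer.capture('top')[190:280,310:430,::-1]
cv2.imwrite('pics/r3.png',np.vstack([cv2.resize(x,(400,300),interpolation=2) for x in (a,b)]))
go(590.5,26,100,0)
```

```text
grasp [452.6 -65.3 166.8] phi 29.4 rpy [3.140e+00 1.000e-03 2.084e+00] w 82.8 t 16.4 F [ 0.1  0.6 -1.1]
twist deg 29.4 (alt -150.6 ) offset now-frame [0.0118 0.165  0.0668] after-twist-frame [0.0913 0.1379 0.0668] q [-0.31  0.31  1.82  0.    1.01 -0.82]
```

View pics/r3.png

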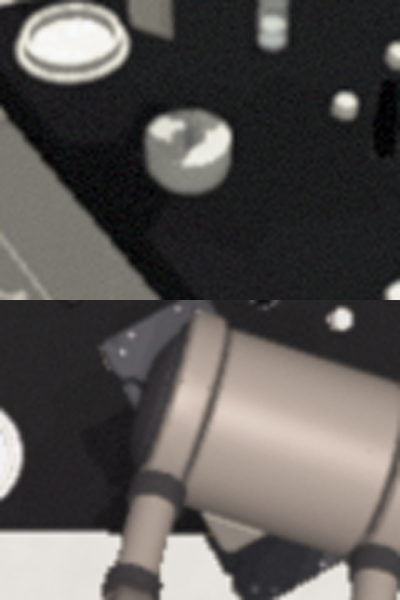

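Emit:
{"op": "play_rows", "data": {
  "commands": [
    {"offset": [0,0,0],"twist": 7.4},
    {"offset": [0,0,0],"twist": 7.4},
    {"offset": [0,0,0],"twist": 7.3},
    {"offset": [0,0,0],"twist": 7.3},
    {"offset": [0.0183,0.0276,0],"twist": 0}
  ],
  "jaw": 90
}}

```text
time: 16.9
tool_pos: [478.5, -47.8, 323.3]
tcp_rot: [-3.136, -0.001, 1.565]
contact_force: [0.5, -0.6, 0.0]
grip_width: 59.5
```

Emit:
{"op": "play_rows", "data": {
  "commands": [
    {"offset": [0.0183,0.0276,0],"twist": 0},
    {"offset": [0.0183,0.0276,0],"twist": 0},
    {"offset": [0.0183,0.0276,0],"twist": 0},
    {"offset": [0.0183,0.0276,0],"twist": 0},
    {"offset": [0,0,0.03],"twist": 0}
  ]
}}

```text
time: 17.4
tool_pos: [593.9, 28.1, 296.0]
tcp_rot: [3.134, -0.0, 1.573]
contact_force: [1.0, -0.2, 0.1]
grip_width: 59.1
```

Emit:
{"op": "play_rows", "data": {
  "commands": [
    {"offset": [0,0,0.02],"twist": 0},
    {"offset": [0,0,0],"twist": 0}
  ]
}}

```text
time: 17.6
tool_pos: [589.3, 26.5, 270.2]
tcp_rot: [-3.132, -0.001, 1.571]
contact_force: [0.3, -0.9, -0.5]
grip_width: 59.7
```

Run:
```python
from h import *
a=viewer.capture('scene')[120:240,270:430,::-1];b=viewer.capture('top')[100:220,240:400,::-1]
cv2.imwrite('pics/v1.png',np.vstack([cv2.resize(x,(400,300),interpolation=2) for x in (a,b)]))
go(590.5,26,40,0)
```

```text
grasp [590.5  26.1 115.1] phi -0.0 rpy [-3.139 -0.     1.571] w 59.1 t 17.7 F [-0.2  0.   0.7]
twist deg -0.01 (alt 180.0 ) offset now-frame [-0.0001  0.      0.0751] after-twist-frame [-0.0001  0.      0.0751] q [-0.09  0.59  1.51  0.    1.05 -0.09]
```

View pics/v1.png

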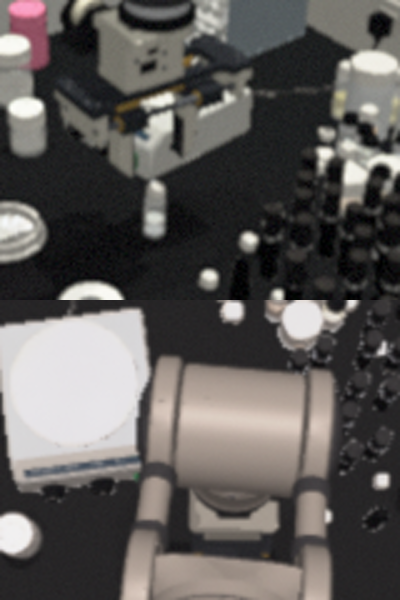

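Emit:
{"op": "play_rows", "data": {
  "commands": [
    {"offset": [0,0,0.02],"twist": 0},
    {"offset": [0,0,0.02],"twist": 0},
    {"offset": [0,0,0.02],"twist": 0},
    {"offset": [0,0,0.015],"twist": 0},
    {"offset": [0,0,0],"twist": 0}
  ]
}}

```text
time: 18.2
tool_pos: [590.3, 26.0, 199.3]
tcp_rot: [-3.139, -0.0, 1.57]
contact_force: [-1.1, 0.2, 0.1]
grip_width: 59.4
```

Emit:
{"op": "play_rows", "data": {
  "commands": [
    {"offset": [0,0,0],"twist": 0},
    {"offset": [0,0,0],"twist": 0},
    {"offset": [0,0,0],"twist": 0},
    {"offset": [0,0,0],"twist": 0},
    {"offset": [0,0,0],"twist": 0}
  ],
  "jaw": 255
}}

```text
time: 18.7
tool_pos: [590.8, 26.2, 200.7]
tcp_rot: [3.141, -0.0, 1.571]
contact_force: [0.1, -0.5, 0.0]
grip_width: 23.5
```

Emit:
{"op": "play_rows", "data": {
  "commands": [
    {"offset": [0,0,0],"twist": 0},
    {"offset": [0,0,0],"twist": 0}
  ]
}}

```text
time: 18.9
tool_pos: [590.8, 26.2, 200.6]
tcp_rot: [3.141, -0.0, 1.571]
contact_force: [0.7, -0.4, 1.6]
grip_width: 22.3
```

Run:
```python
from h import *
a=viewer.capture('scene')[120:240,270:430,::-1]
cv2.imwrite('pics/v2.png',cv2.resize(a,(800,600),interpolation=2))
go(590.5,26,40,0)
```

```text
grasp [590.8  26.2  41.6] phi 0.0 rpy [ 3.141 -0.     1.571] w 21.9 t 18.95 F [-0.3  0.2  3.2]
twist deg 0.0 (alt -180.0 ) offset now-frame [-0.0002 -0.0003  0.0016] after-twist-frame [-0.0002 -0.0003  0.0016] q [-0.09  0.68  1.56  0.    0.89 -0.09]
```

View pics/v2.png

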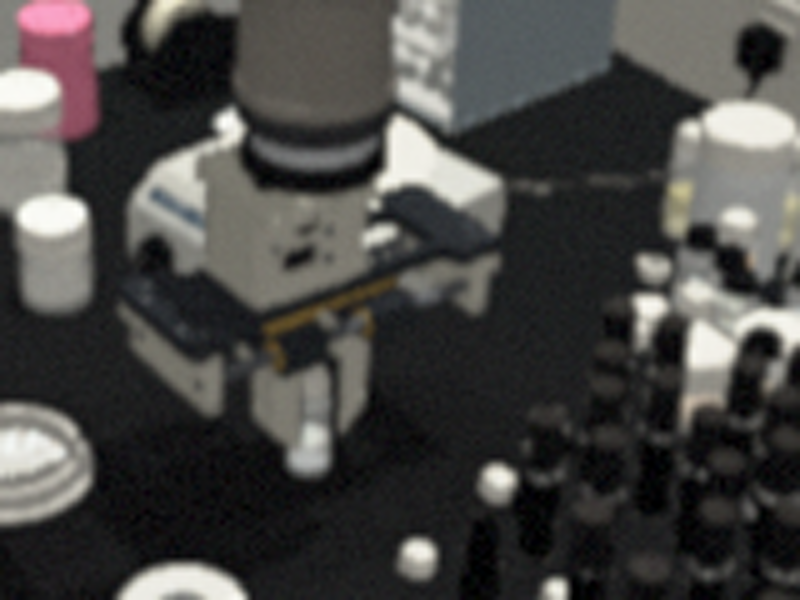

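Emit:
{"op": "play_rows", "data": {
  "commands": [
    {"offset": [0,0,-0.02],"twist": 0},
    {"offset": [0,0,-0.035],"twist": 0},
    {"offset": [0,0,-0.035],"twist": 0},
    {"offset": [0,0,-0.03],"twist": 0},
    {"offset": [0,-0.03,0],"twist": 0}
  ]
}}

```text
time: 19.45
tool_pos: [563.4, 25.9, 324.7]
tcp_rot: [3.13, 0.001, 1.571]
contact_force: [0.9, -0.1, -0.6]
grip_width: 22.0
```

Emit:
{"op": "play_rows", "data": {
  "commands": [
    {"offset": [0.036,-0.0107,0],"twist": 0},
    {"offset": [0.036,-0.0107,0],"twist": 0},
    {"offset": [0.036,-0.0107,0],"twist": 0},
    {"offset": [0.036,-0.0107,0],"twist": 0},
    {"offset": [0.036,-0.0107,0],"twist": 0}
  ]
}}

```text
time: 19.95
tool_pos: [506.5, 207.5, 320.1]
tcp_rot: [-3.141, 0.0, 1.57]
contact_force: [1.0, -0.1, 0.0]
grip_width: 22.0
```

Emit:
{"op": "play_rows", "data": {
  "commands": [
    {"offset": [0.036,-0.0107,0],"twist": 0},
    {"offset": [0.036,-0.0107,0],"twist": 0},
    {"offset": [0.036,-0.0107,0],"twist": 0},
    {"offset": [0.036,-0.0107,0],"twist": 0},
    {"offset": [0.036,-0.0107,0],"twist": 0}
  ]
}}

```text
time: 20.45
tool_pos: [453.0, 387.6, 320.0]
tcp_rot: [-3.141, 0.0, 1.571]
contact_force: [0.5, 0.0, -0.6]
grip_width: 22.3
```

Emit:
{"op": "play_rows", "data": {
  "commands": [
    {"offset": [0,0,0],"twist": 0},
    {"offset": [0,0,0],"twist": 0}
  ]
}}

```text
time: 20.65
tool_pos: [453.2, 386.6, 319.8]
tcp_rot: [-3.141, 0.001, 1.573]
contact_force: [-0.0, -1.2, -0.2]
grip_width: 22.1
```

Run:
```python
from h import *
go(454,388.5,46,0)
```

```text
grasp [453.2 386.6 160.8] phi 0.1 rpy [-3.141e+00  1.000e-03  1.573e+00] w 22.1 t 20.65 F [-0.  -1.2 -0.2]
twist deg 0.11 (alt -179.9 ) offset now-frame [0.0019 0.0008 0.1148] after-twist-frame [0.0019 0.0008 0.1148] q [ 0.58  0.55  1.44 -0.    1.16  0.58]
```

Emit:
{"op": "play_rows", "data": {
  "commands": [
    {"offset": [0.0019,0.0008,0.025],"twist": 0},
    {"offset": [0,0,0.025],"twist": 0},
    {"offset": [0,0,0.025],"twist": 0},
    {"offset": [0,0,0.018],"twist": 0},
    {"offset": [0,0,0],"twist": 0}
  ]
}}

```text
time: 21.15
tool_pos: [454.4, 386.1, 224.6]
tcp_rot: [-3.137, 0.003, 1.569]
contact_force: [-0.6, 0.4, -1.3]
grip_width: 21.8
```

Run:
```python
from h import *
a=viewer.capture('scene')[110:200,190:310,::-1]
cv2.imwrite('pics/v3.png',cv2.resize(a,(800,600),interpolation=2))
go(454,388.5,46,0)
```

```text
grasp [454.8 386.7  67.3] phi -0.1 rpy [-3.139e+00  2.000e-03  1.569e+00] w 21.9 t 21.2 F [-0.2  1.2  0.3]
twist deg -0.1 (alt 179.9 ) offset now-frame [ 0.0018 -0.0008  0.0213] after-twist-frame [ 0.0018 -0.0008  0.0213] q [ 0.58  0.66  1.53 -0.    0.96  0.58]
```

View pics/v3.png

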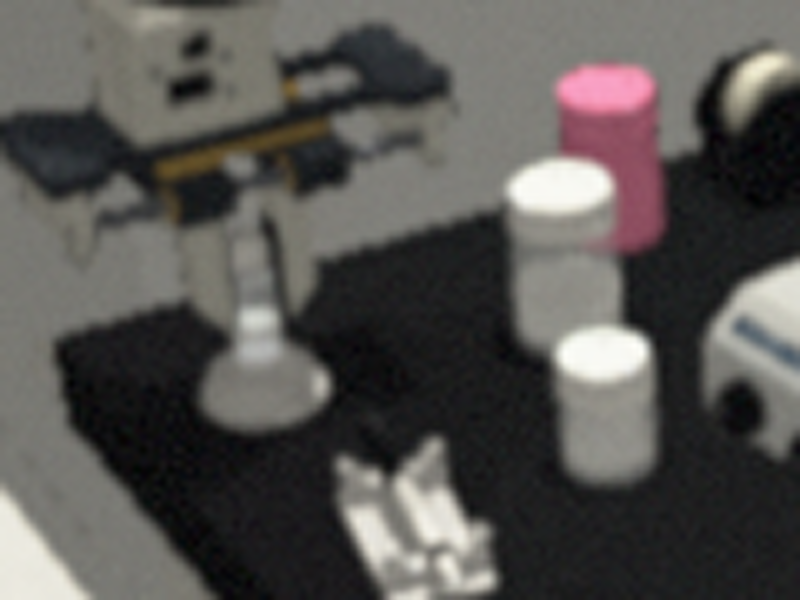

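Emit:
{"op": "play_rows", "data": {
  "commands": [
    {"offset": [0.0015,0,0.007],"twist": 0},
    {"offset": [0,0,0.006],"twist": 0},
    {"offset": [0,0,0.004],"twist": 0},
    {"offset": [0,0,0.002],"twist": 0},
    {"offset": [0,0,0],"twist": 0}
  ]
}}

```text
time: 21.7
tool_pos: [454.4, 389.6, 208.1]
tcp_rot: [-3.141, 0.0, 1.571]
contact_force: [-0.4, 0.0, -0.1]
grip_width: 21.9
```

Emit:
{"op": "play_rows", "data": {
  "commands": [
    {"offset": [0,0,0.001],"twist": 0},
    {"offset": [0,0,0],"twist": 0},
    {"offset": [0,0,0],"twist": 0}
  ]
}}

```text
time: 22.0
tool_pos: [454.5, 389.7, 207.4]
tcp_rot: [3.141, -0.0, 1.571]
contact_force: [0.2, 0.2, -0.2]
grip_width: 21.8
```

Emit:
{"op": "play_rows", "data": {
  "commands": [
    {"offset": [0,0,0.001],"twist": 0},
    {"offset": [0,0,0],"twist": 0},
    {"offset": [0,0,0],"twist": 0}
  ]
}}

```text
time: 22.3
tool_pos: [454.5, 389.6, 206.2]
tcp_rot: [3.142, -0.0, 1.571]
contact_force: [0.1, -0.9, -0.0]
grip_width: 22.0
```

Emit:
{"op": "play_rows", "data": {
  "commands": [
    {"offset": [0,0,0.001],"twist": 0},
    {"offset": [0,0,0],"twist": 0},
    {"offset": [0,0,0],"twist": 0}
  ]
}}

```text
time: 22.6
tool_pos: [454.5, 389.6, 205.2]
tcp_rot: [-3.142, 0.0, 1.571]
contact_force: [-0.6, 0.4, -0.4]
grip_width: 22.0
```

Emit:
{"op": "play_rows", "data": {
  "commands": [
    {"offset": [0,0,0.001],"twist": 0},
    {"offset": [0,0,0],"twist": 0},
    {"offset": [0,0,0],"twist": 0}
  ]
}}

```text
time: 22.9
tool_pos: [454.5, 389.6, 204.2]
tcp_rot: [-3.142, -0.0, 1.571]
contact_force: [-0.1, -0.3, -1.1]
grip_width: 22.4
```

Emit:
{"op": "play_rows", "data": {
  "commands": [
    {"offset": [0,0,0.001],"twist": 0},
    {"offset": [0,0,0],"twist": 0},
    {"offset": [0,0,0],"twist": 0}
  ]
}}

```text
time: 23.2
tool_pos: [454.5, 389.7, 203.6]
tcp_rot: [3.141, -0.0, 1.571]
contact_force: [-0.8, -0.0, 3.4]
grip_width: 22.0
```

Emit:
{"op": "play_rows", "data": {
  "commands": [
    {"offset": [0,0,0.0005],"twist": 0},
    {"offset": [0,0,0],"twist": 0},
    {"offset": [0,0,0],"twist": 0}
  ]
}}

```text
time: 23.5
tool_pos: [454.6, 389.7, 203.5]
tcp_rot: [3.141, -0.001, 1.571]
contact_force: [-1.6, -0.5, 6.3]
grip_width: 22.2
```

Floor contact. Release gently, rise, look.

Emit:
{"op": "play_rows", "data": {
  "commands": [
    {"offset": [0,0,-0.0005],"twist": 0},
    {"offset": [0,0,0],"twist": 0},
    {"offset": [0,0,0],"twist": 0},
    {"offset": [0,0,0],"twist": 0},
    {"offset": [0,0,0],"twist": 0}
  ],
  "jaw": 110
}}

```text
time: 24.0
tool_pos: [454.5, 389.6, 203.1]
tcp_rot: [-3.141, 0.0, 1.571]
contact_force: [-0.2, 1.1, -0.1]
grip_width: 51.4
```

Emit:
{"op": "play_rows", "data": {
  "commands": [
    {"offset": [0,0,-0.02],"twist": 0},
    {"offset": [0,0,-0.035],"twist": 0},
    {"offset": [0,0,-0.04],"twist": 0},
    {"offset": [0,0,-0.04],"twist": 0},
    {"offset": [0,0,0],"twist": 0}
  ]
}}

```text
time: 24.5
tool_pos: [455.4, 390.3, 344.5]
tcp_rot: [3.132, -0.006, 1.571]
contact_force: [-0.2, 0.3, 0.8]
grip_width: 52.3
```

Run:
```python
from h import *
a=viewer.capture('scene')[110:200,190:310,::-1]
cv2.imwrite('pics/v4.png',cv2.resize(a,(800,600),interpolation=2))
go(601,359.3,180,-30)
```

```text
grasp [454.9 389.9 182.4] phi 0.0 rpy [ 3.136 -0.004  1.571] w 52.1 t 24.55 F [-0.5 -0.1 -1.6]
twist deg 30.0 (alt -150.0 ) offset now-frame [-0.0306  0.1461  0.0024] after-twist-frame [0.0466 0.1418 0.0024] q [0.58 0.53 1.41 0.   1.2  0.58]
```

View pics/v4.png

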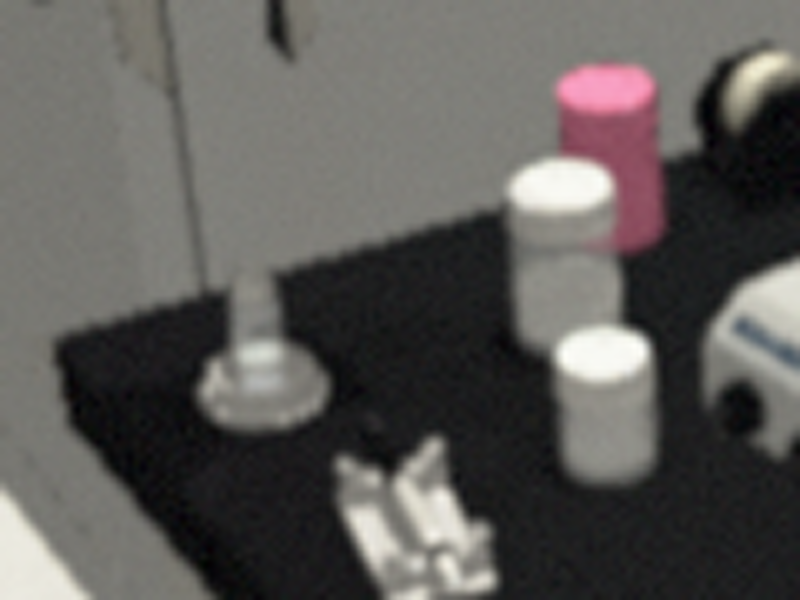

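Emit:
{"op": "play_rows", "data": {
  "commands": [
    {"offset": [0,0,0],"twist": 7.5},
    {"offset": [0,0,0],"twist": 7.5},
    {"offset": [0,0,0],"twist": 7.5},
    {"offset": [0,0,0],"twist": 7.5},
    {"offset": [0.009,0.028,0],"twist": 0}
  ],
  "jaw": 0
}}

```text
time: 25.05
tool_pos: [481.0, 384.2, 336.8]
tcp_rot: [-3.139, 0.003, 1.046]
contact_force: [0.6, -0.5, 1.3]
grip_width: 87.4
```

Emit:
{"op": "play_rows", "data": {
  "commands": [
    {"offset": [0.009,0.028,0],"twist": 0},
    {"offset": [0.009,0.028,0],"twist": 0},
    {"offset": [0.009,0.028,0],"twist": 0},
    {"offset": [0.0106,0.0298,0],"twist": 0},
    {"offset": [0,0,0.02],"twist": 0}
  ]
}}

```text
time: 25.55
tool_pos: [604.2, 357.4, 318.5]
tcp_rot: [3.138, -0.003, 1.044]
contact_force: [-0.6, 1.0, 0.5]
grip_width: 91.7
```

Emit:
{"op": "play_rows", "data": {
  "commands": [
    {"offset": [0,0,0.02],"twist": 0},
    {"offset": [0,0,0],"twist": 0},
    {"offset": [0,0,0],"twist": 0}
  ]
}}

```text
time: 25.85
tool_pos: [600.4, 359.0, 297.1]
tcp_rot: [-3.14, 0.002, 1.047]
contact_force: [0.5, -0.1, 0.3]
grip_width: 92.0
```

Run:
```python
from h import *
a=viewer.capture('scene')[80:200,210:370,::-1];b=viewer.capture('top')[100:220,130:290,::-1]
cv2.imwrite('pics/j1.png',np.vstack([cv2.resize(x,(400,300),interpolation=2) for x in (a,b)]))
go(601,359.3,47,-30)
```

```text
grasp [600.6 359.3 140.1] phi -30.0 rpy [ 3.141e+00 -1.000e-03  1.048e+00] w 91.9 t 25.95 F [ 0.6 -0.9  0.1]
twist deg 0.02 (alt -180.0 ) offset now-frame [0.0002 0.0003 0.0931] after-twist-frame [0.0002 0.0003 0.0931] q [0.43 0.75 1.11 0.   1.28 0.95]
```

View pics/j1.png

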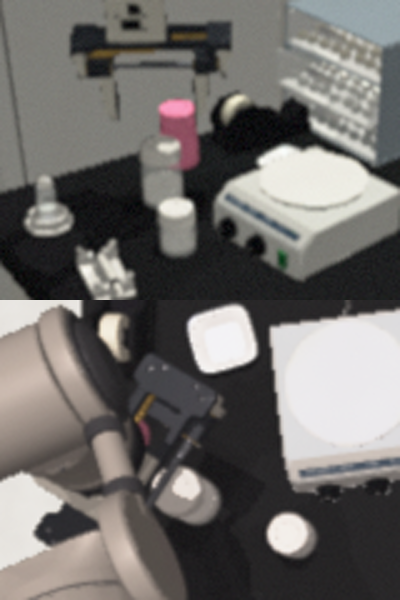

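Emit:
{"op": "play_rows", "data": {
  "commands": [
    {"offset": [0,0,0.02],"twist": 0},
    {"offset": [0,0,0.02],"twist": 0},
    {"offset": [0,0,0.015],"twist": 0},
    {"offset": [0,0,0],"twist": 0}
  ]
}}

```text
time: 26.35
tool_pos: [600.0, 358.9, 241.5]
tcp_rot: [-3.14, 0.003, 1.047]
contact_force: [-0.2, -0.4, -0.1]
grip_width: 91.9
```

Run:
```python
from h import *
a=viewer.capture('scene')[80:200,210:370,::-1];b=viewer.capture('top')[100:220,130:290,::-1]
cv2.imwrite('pics/j2.png',np.vstack([cv2.resize(x,(400,300),interpolation=2) for x in (a,b)]))
go(601,359.3,47,-30)
```

```text
grasp [600.7 359.2  85. ] phi -30.0 rpy [ 3.141e+00 -1.000e-03  1.047e+00] w 91.7 t 26.45 F [ 1.  -0.4  0.4]
twist deg 0.01 (alt -180.0 ) offset now-frame [0.0002 0.0002 0.038 ] after-twist-frame [0.0002 0.0002 0.038 ] q [0.43 0.8  1.17 0.   1.17 0.95]
```

View pics/j2.png

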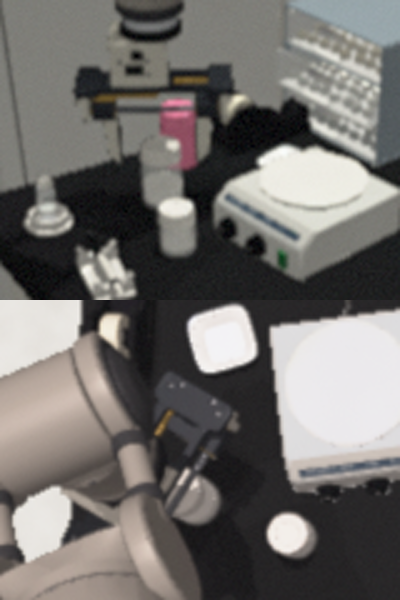

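Emit:
{"op": "play_rows", "data": {
  "commands": [
    {"offset": [0,0,0.015],"twist": 0},
    {"offset": [0,0,0.014],"twist": 0},
    {"offset": [0,0,0.008],"twist": 0},
    {"offset": [0,0,0],"twist": 0},
    {"offset": [0,0,0],"twist": 0}
  ]
}}

```text
time: 26.95
tool_pos: [600.6, 359.1, 205.9]
tcp_rot: [-3.141, 0.0, 1.047]
contact_force: [-0.3, 0.1, -0.4]
grip_width: 91.8
```

Emit:
{"op": "play_rows", "data": {
  "commands": [
    {"offset": [0,0,0],"twist": 0},
    {"offset": [0,0,0],"twist": 0},
    {"offset": [0,0,0],"twist": 0},
    {"offset": [0,0,0],"twist": 0},
    {"offset": [0,0,0],"twist": 0}
  ],
  "jaw": 255
}}

```text
time: 27.45
tool_pos: [600.6, 359.0, 206.4]
tcp_rot: [3.141, -0.0, 1.047]
contact_force: [0.9, -0.4, 0.3]
grip_width: 56.2
```

Emit:
{"op": "play_rows", "data": {
  "commands": [
    {"offset": [0,0,0],"twist": 0},
    {"offset": [0,0,0],"twist": 0}
  ]
}}

```text
time: 27.65
tool_pos: [600.7, 359.0, 206.4]
tcp_rot: [3.141, -0.0, 1.047]
contact_force: [0.1, -0.4, 0.3]
grip_width: 49.5
```

Run:
```python
from h import *
a=viewer.capture('scene')[80:200,210:370,::-1]
cv2.imwrite('pics/j3.png',cv2.resize(a,(800,600),interpolation=2))
go(601,359.3,47,-30)
```

```text
grasp [600.6 359.   47.4] phi -30.0 rpy [ 3.141 -0.     1.047] w 49.5 t 27.7 F [-0.  -0.2  1. ]
twist deg -0.0 (alt 180.0 ) offset now-frame [0.0004 0.0002 0.0004] after-twist-frame [0.0004 0.0002 0.0004] q [0.43 0.84 1.2  0.   1.1  0.95]
```

View pics/j3.png

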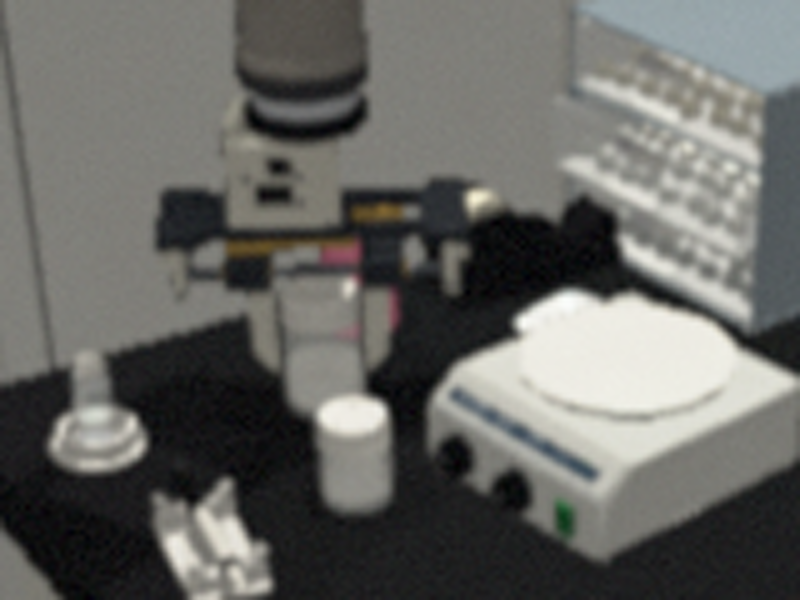

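Emit:
{"op": "play_rows", "data": {
  "commands": [
    {"offset": [0,0,-0.01],"twist": 0},
    {"offset": [0,0,-0.02],"twist": 0},
    {"offset": [0,0,-0.025],"twist": 0},
    {"offset": [0,0,-0.025],"twist": 0},
    {"offset": [0,0,-0.02],"twist": 0}
  ]
}}

```text
time: 28.2
tool_pos: [600.6, 359.1, 308.6]
tcp_rot: [3.141, -0.001, 1.047]
contact_force: [0.1, -0.5, -0.3]
grip_width: 49.5
```

Emit:
{"op": "play_rows", "data": {
  "commands": [
    {"offset": [0,0,0],"twist": 0},
    {"offset": [0,0,0],"twist": 0},
    {"offset": [-0.02,0,0],"twist": 0},
    {"offset": [-0.03,0,0],"twist": 0},
    {"offset": [-0.03,0,0],"twist": 0}
  ]
}}

```text
time: 28.7
tool_pos: [559.5, 289.0, 304.0]
tcp_rot: [-3.139, 0.003, 1.048]
contact_force: [0.8, -0.0, -0.2]
grip_width: 49.8
```

Emit:
{"op": "play_rows", "data": {
  "commands": [
    {"offset": [-0.03,-0.001,0],"twist": 0},
    {"offset": [-0.03,-0.001,0],"twist": 0},
    {"offset": [-0.03,-0.001,0],"twist": 0},
    {"offset": [-0.03,0,0],"twist": 0},
    {"offset": [-0.03,0,0],"twist": 0}
  ]
}}

```text
time: 29.2
tool_pos: [481.7, 160.3, 304.8]
tcp_rot: [-3.139, 0.002, 1.047]
contact_force: [0.3, -0.0, -1.3]
grip_width: 49.6
```

Emit:
{"op": "play_rows", "data": {
  "commands": [
    {"offset": [-0.03,-0.001,0],"twist": 0},
    {"offset": [-0.02,0,0],"twist": 0},
    {"offset": [-0.01,0,0],"twist": 0},
    {"offset": [0,0,0],"twist": 0},
    {"offset": [0,0,0],"twist": 0}
  ]
}}

```text
time: 29.7
tool_pos: [452.5, 110.2, 306.0]
tcp_rot: [-3.141, -0.0, 1.047]
contact_force: [1.3, 0.1, -0.9]
grip_width: 49.8
```

Run:
```python
from h import *
a=viewer.capture('scene')[100:250,190:390,::-1]
cv2.imwrite('pics/j4.png',cv2.resize(a,(800,600),interpolation=2))
go(451.7,110,52,-30)
```

```text
grasp [452.6 110.4 147. ] phi -30.0 rpy [-3.141 -0.     1.047] w 50.0 t 29.75 F [ 0.3 -0.2 -1.5]
twist deg 0.01 (alt -180.0 ) offset now-frame [-0.0008 -0.0005  0.095 ] after-twist-frame [-0.0008 -0.0005  0.095 ] q [0.07 0.35 1.82 0.   0.97 0.6 ]
```

View pics/j4.png

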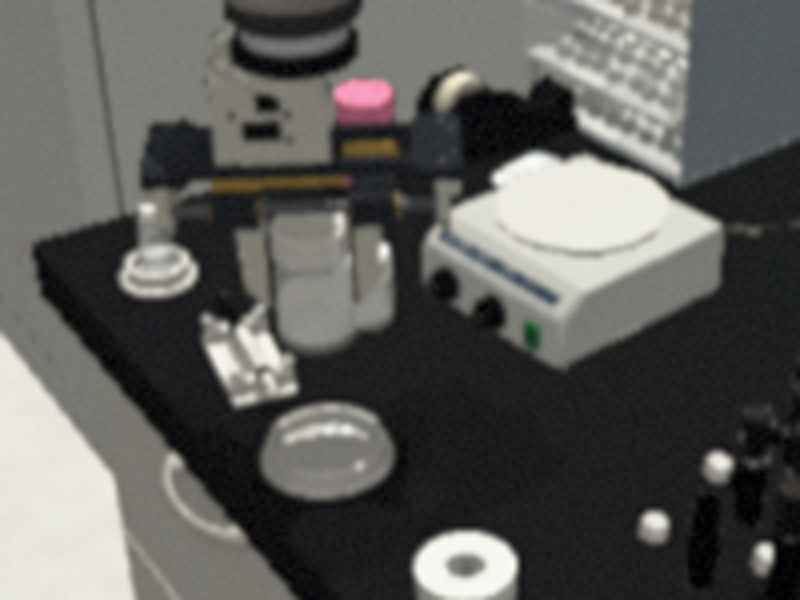

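Emit:
{"op": "play_rows", "data": {
  "commands": [
    {"offset": [-0.0008,0,0.015],"twist": 0},
    {"offset": [0,0,0.02],"twist": 0},
    {"offset": [0,0,0.02],"twist": 0},
    {"offset": [0,0,0.015],"twist": 0},
    {"offset": [0,0,0.005],"twist": 0}
  ]
}}

```text
time: 30.25
tool_pos: [451.6, 109.9, 229.7]
tcp_rot: [-3.139, 0.001, 1.048]
contact_force: [-0.6, 0.1, -0.4]
grip_width: 49.6
```

Emit:
{"op": "play_rows", "data": {
  "commands": [
    {"offset": [0,0,0],"twist": 0},
    {"offset": [0,0,0],"twist": 0}
  ]
}}

```text
time: 30.45
tool_pos: [452.1, 109.5, 231.7]
tcp_rot: [3.141, -0.001, 1.048]
contact_force: [-0.0, -0.3, -1.8]
grip_width: 49.7
```

Run:
```python
from h import *
a=viewer.capture('scene')[130:250,210:370,::-1]
cv2.imwrite('pics/j5.png',cv2.resize(a,(800,600),interpolation=2))
go(451.7,110,52,-30)
```

```text
grasp [452.1 109.5  72.9] phi -30.0 rpy [ 3.140e+00 -1.000e-03  1.048e+00] w 49.8 t 30.5 F [ 0.6 -0.7 -0.8]
twist deg 0.02 (alt -180.0 ) offset now-frame [ 0.0002 -0.0006  0.0209] after-twist-frame [ 0.0002 -0.0006  0.0209] q [0.07 0.46 1.9  0.   0.77 0.6 ]
```

View pics/j5.png

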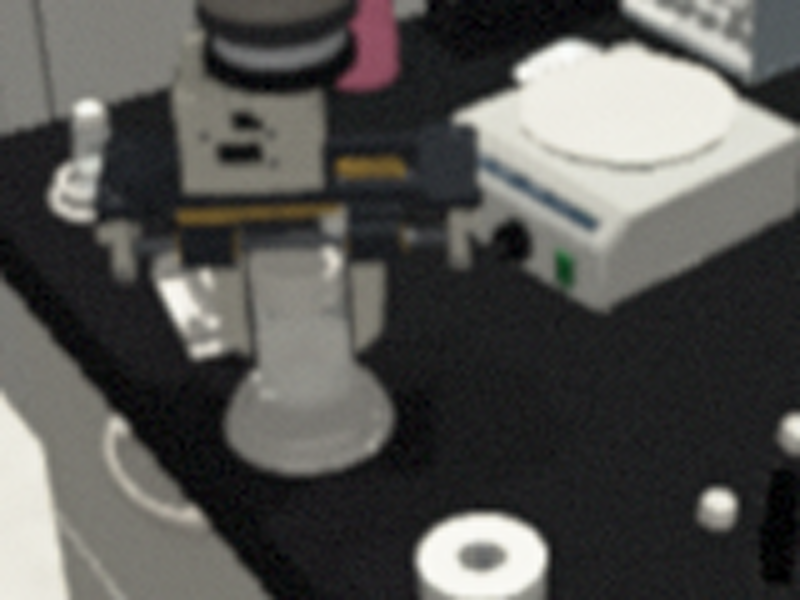

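Run:
```python
from h import *
for z in (8,25,65,105): print(z,proj('scene',[452,109.5,z]), ((proj('scene',[452,109.5,z])-[210,130])*5).round())
```

```text
8 [270.64435863 211.46298063] [303. 407.]
25 [270.24175354 206.3786992 ] [301. 382.]
65 [269.26716715 194.07117616] [296. 320.]
105 [268.25237757 181.25594878] [291. 256.]
```

Emit:
{"op": "play_rows", "data": {
  "commands": [
    {"offset": [0,0,0.006],"twist": 0},
    {"offset": [0,0,0.006],"twist": 0},
    {"offset": [0,0,0.005],"twist": 0},
    {"offset": [0,0,0.002],"twist": 0},
    {"offset": [0,0,0],"twist": 0}
  ]
}}

```text
time: 31.0
tool_pos: [451.6, 109.2, 211.8]
tcp_rot: [-3.141, 0.0, 1.047]
contact_force: [0.2, 0.5, -1.0]
grip_width: 49.6
```

Emit:
{"op": "play_rows", "data": {
  "commands": [
    {"offset": [0,0,0.001],"twist": 0},
    {"offset": [0,0,0],"twist": 0},
    {"offset": [0,0,0],"twist": 0}
  ]
}}

```text
time: 31.3
tool_pos: [451.8, 109.2, 211.4]
tcp_rot: [3.141, -0.0, 1.047]
contact_force: [-0.6, -0.6, -0.5]
grip_width: 49.7
```

Emit:
{"op": "play_rows", "data": {
  "commands": [
    {"offset": [0,0,0.001],"twist": 0},
    {"offset": [0,0,0],"twist": 0},
    {"offset": [0,0,0],"twist": 0}
  ]
}}

```text
time: 31.6
tool_pos: [451.7, 109.2, 210.2]
tcp_rot: [-3.142, -0.0, 1.047]
contact_force: [-0.4, 0.6, -1.9]
grip_width: 49.7
```

Emit:
{"op": "play_rows", "data": {
  "commands": [
    {"offset": [0,0,0.0008],"twist": 0},
    {"offset": [0,0,0],"twist": 0},
    {"offset": [0,0,0],"twist": 0}
  ]
}}

```text
time: 31.9
tool_pos: [451.7, 109.2, 209.4]
tcp_rot: [-3.142, -0.0, 1.047]
contact_force: [0.7, -0.2, -1.0]
grip_width: 49.7
```

Emit:
{"op": "play_rows", "data": {
  "commands": [
    {"offset": [0,0,0.0008],"twist": 0},
    {"offset": [0,0,0],"twist": 0},
    {"offset": [0,0,0],"twist": 0}
  ]
}}

```text
time: 32.2
tool_pos: [451.7, 109.2, 209.2]
tcp_rot: [3.141, -0.0, 1.047]
contact_force: [-1.9, -0.3, 6.6]
grip_width: 49.6
```

Emit:
{"op": "play_rows", "data": {
  "commands": [
    {"offset": [0,0,0],"twist": 0},
    {"offset": [0,0,0],"twist": 0},
    {"offset": [0,0,0],"twist": 0},
    {"offset": [0,0,0],"twist": 0},
    {"offset": [0,0,0],"twist": 0}
  ],
  "jaw": 30
}}

```text
time: 32.7
tool_pos: [451.7, 109.2, 208.6]
tcp_rot: [-3.141, 0.0, 1.047]
contact_force: [-0.3, -0.8, -0.7]
grip_width: 80.2
```

Emit:
{"op": "play_rows", "data": {
  "commands": [
    {"offset": [0,0,-0.02],"twist": 0},
    {"offset": [0,0,-0.03],"twist": 0},
    {"offset": [0,0,-0.035],"twist": 0},
    {"offset": [0,0,-0.035],"twist": 0},
    {"offset": [0,0,-0.03],"twist": 0}
  ]
}}

```text
time: 33.2
tool_pos: [451.6, 109.2, 360.4]
tcp_rot: [3.141, -0.001, 1.047]
contact_force: [0.2, -0.1, -0.2]
grip_width: 80.8
```

Emit:
{"op": "play_rows", "data": {
  "commands": [
    {"offset": [-0.04,0.01,0],"twist": 0},
    {"offset": [-0.04,0.01,0],"twist": 0},
    {"offset": [-0.04,0.01,0],"twist": 0},
    {"offset": [-0.04,0.01,0],"twist": 0},
    {"offset": [-0.04,0.04,0],"twist": 0}
  ]
}}

```text
time: 33.7
tool_pos: [417.1, -98.1, 358.7]
tcp_rot: [-3.14, -0.0, 1.048]
contact_force: [1.7, -0.0, 0.5]
grip_width: 81.1
```

Emit:
{"op": "play_rows", "data": {
  "commands": [
    {"offset": [-0.03,0.03,-0.03],"twist": 0},
    {"offset": [-0.03,0.03,-0.03],"twist": 0},
    {"offset": [-0.03,0.03,0],"twist": 0},
    {"offset": [0,0.0,0],"twist": 0},
    {"offset": [0,0.0,0],"twist": 0}
  ]
}}

```text
time: 34.2
tool_pos: [451.1, -218.0, 415.6]
tcp_rot: [-3.14, -0.0, 1.045]
contact_force: [-0.8, 1.2, 0.7]
grip_width: 81.1
```

Run:
```python
from h import *
a=viewer.capture('scene')[:,:,::-1];b=viewer.capture('top')[:,:,::-1]
cv2.imwrite('pics/s9.png',a);cv2.imwrite('pics/t9.png',b)
a=a[120:300,190:430];b=b[130:310,170:410]
cv2.imwrite('pics/f.png',np.vstack([cv2.resize(x,(400,300),interpolation=2) for x in (a,b)]))
go(451.7,110,52,-30)
```

```text
grasp [ 451.1 -216.7  256.8] phi -30.0 rpy [-3.14  -0.     1.048] w 81.0 t 34.3 F [-0.3 -0.7 -0.1]
twist deg 0.03 (alt -180.0 ) offset now-frame [ 0.2833 -0.1627  0.2048] after-twist-frame [ 0.2832 -0.1628  0.2048] q [-0.6   0.29  1.57  0.    1.28 -0.08]
```

View pics/f.png

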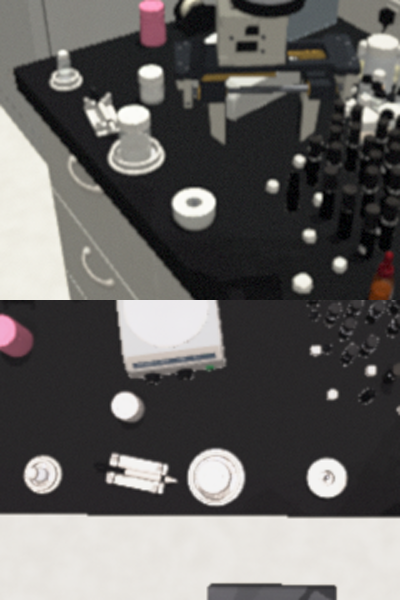

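View pics/t9.png

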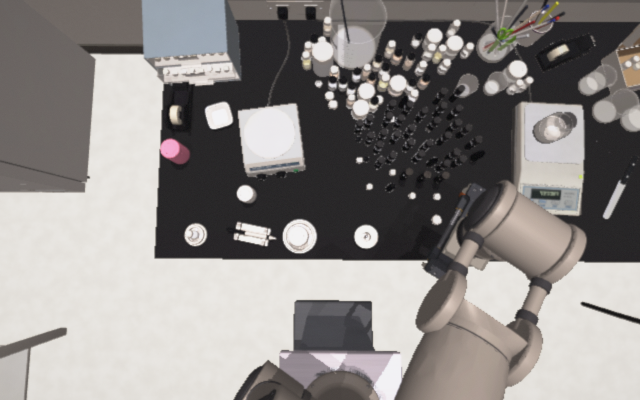

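Run:
```python
import m
from m import *
m.t=t=cv2.imread('pics/t9.png'); s=cv2.imread('pics/s9.png')
for n,a,b in [('jar',(282,218,316,252),(255,178,290,226)),('vial',(184,222,208,246),(216,145,242,178)),('roll',(350,220,382,252),(288,228,326,262)),('marker',(226,216,282,252),(232,170,272,206)),('cream',(235,182,260,208),(268,155,292,185))]:
    for th in ((190,230) if n!='marker' else (120,)):
        print(n,'top',th); blobs(t,*a,th); print(n,'scene'); blobs(s,*b,th)
a=cv2.resize(t[218:252,180:320],(800,194),interpolation=2);b=cv2.resize(s[140:215,210:310],(533,400),interpolation=2)
b=cv2.copyMakeBorder(b,0,0,0,267,0);cv2.imwrite('pics/g.png',np.vstack([a,b]))
```

```text
jar top 190
  ell (299.1, 235.77) 32.7 33.2 77 cent (299.09, 235.77) bbox [1.2, 1.7, 32.8, 32.3] area 851
  ell (297.68, 234.96) 20.4 27.8 2 cent (298.97, 244.87) bbox [6.7, 14.3, 20.5, 18.5] area 79
jar scene
  ell (270.56, 212.63) 20.3 30.3 84 cent (274.43, 215.31) bbox [0.8, 26.7, 32.2, 19.2] area 103
  ell (257.09, 195.01) 2.1 5.3 155 cent (257.13, 195.08) bbox [1.0, 15.3, 3.3, 4.7] area 8
  ell (267.06, 188.3) 10.9 25.4 95 cent (267.26, 188.49) bbox [0.0, 5.3, 24.3, 11.3] area 193
jar top 230
  ell (292.54, 235.53) 17.6 24.4 3 cent (286.24, 234.43) bbox [1.5, 5.5, 9.2, 24.8] area 42
  ell (300.91, 234.25) 23.9 28.0 132 cent (300.47, 234.11) bbox [5.5, 2.3, 28.5, 29.2] area 425
  ell (312.51, 240.99) 1.7 5.9 21 cent (312.5, 241.05) bbox [29.5, 20.8, 3.0, 5.3] area 7
jar scene
  ell (269.36, 188.46) 9.4 17.5 87 cent (269.37, 188.45) bbox [6.2, 6.3, 17.5, 9.5] area 129
  ell (256.31, 187.66) 3.9 7.3 161 cent (256.31, 187.48) bbox [0.0, 6.3, 4.5, 6.8] area 19
vial top 190
  ell (195.24, 234.27) 20.9 21.4 39 cent (195.24, 234.26) bbox [1.2, 2.0, 21.2, 22.0] area 352
  ell (199.22, 23
[... 1675 characters left out ...]
e
  ell (257.69, 191.09) 23.9 35.6 118 cent (257.39, 191.24) bbox [8.7, 5.8, 31.3, 30.2] area 560
  ell (233.94, 171.04) 3.4 7.5 76 cent (234.19, 171.01) bbox [0.0, 0.0, 6.7, 3.8] area 17
cream top 190
  ell (244.6, 192.94) 15.3 15.7 63 cent (244.6, 192.93) bbox [2.2, 3.7, 16.0, 15.7] area 188
cream scene
  ell (270.85, 183.87) 1.3 8.7 92 cent (271.09, 183.89) bbox [0.0, 28.5, 8.0, 1.5] area 8
  ell (279.96, 162.79) 7.6 13.4 87 cent (279.95, 162.78) bbox [5.7, 4.3, 13.5, 8.0] area 80
cream top 230
  ell (244.51, 192.93) 14.1 14.5 62 cent (244.51, 192.92) bbox [2.5, 4.3, 15.0, 14.3] area 161
cream scene
  ell (279.95, 162.71) 6.1 12.4 87 cent (279.94, 162.7) bbox [6.2, 5.0, 12.5, 6.5] area 59
```

View pics/g.png

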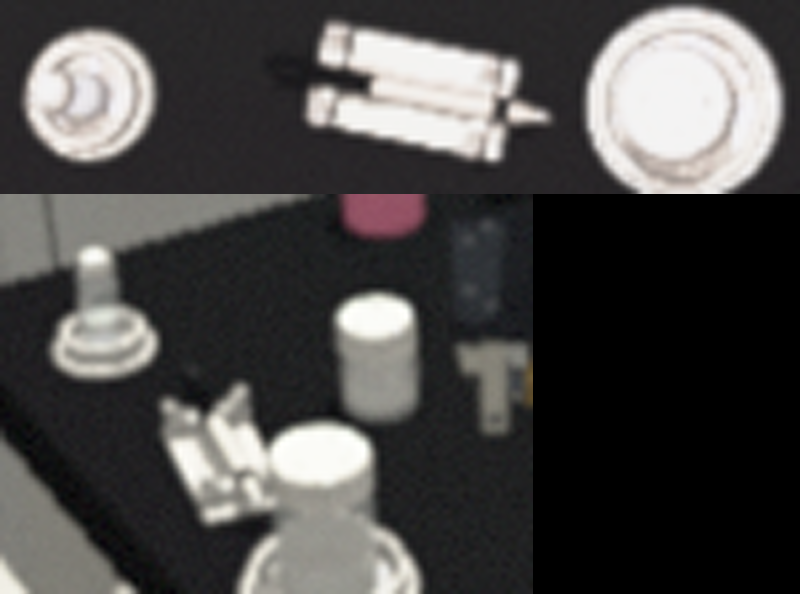

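Run:
```python
from h import *
print('roll',tri((305.9,241.1),(365.6,236.3)), 'spindle 452.7,-66.3')
print('jar',tri((269.36,188.4),(297.4,235.0)), 'cup 451.7,110')
print('vial',tri((227.08,151.3),(188.3,234.3)), 'cup 454,388.5')
g=lambda x,y:(180+x/800*140-.5,218+y/194*34-.5)
A=onz('top',*g(268,68),24);B=onz('top',*g(552,118),21);print('marker ends',A,B,(A+B)/2,np.linalg.norm(A-B))
print('cream',onz('top',244.55,192.93,58)); 
print('dropper',proj('top',[563,-335,90]))
```

```text
roll (array([452.37644695, -65.14011078,  27.90856214]), np.float64(3.239630300618744)) spindle 452.7,-66.3
jar (array([452.86599059, 110.28131842,  82.07424306]), np.float64(1.9190750692455105)) cup 451.7,110
vial (array([454.09180193, 387.77229669,  62.77144068]), np.float64(4.78343164483464)) cup 454,388.5
marker ends [466.17776982 301.662134    24.        ] [444.26889398 170.58544851  21.        ] [455.2233319  236.12379125  22.5       ] 132.92891453542475
cream [559.26029527 249.90827837  58.        ]
dropper [476.67216181 191.63749052]
```

Emit:
{"op": "play_rows", "data": {
  "commands": [
    {"offset": [0,0,0],"twist": 0},
    {"offset": [0,0,0],"twist": 0},
    {"offset": [0,0,0],"twist": 0}
  ]
}}

```text
time: 34.6
tool_pos: [451.4, -216.8, 416.5]
tcp_rot: [3.141, -0.0, 1.048]
contact_force: [-0.4, 0.2, 0.3]
grip_width: 80.9
```

```bash
python3 -c "
from h import *
print(ticket.close_job())"
```

```text
the job is handed in; nothing more can be done
None
```

All four things are in their holders and the job was handed in at about 34.6 s. The jar and the vial were lowered until they touched the cup floor before I let go.

| Thing | Offset from its holder, last pictures | Top height measured (expected) |
|---|---|---|
| Roll | about 1 mm | 28 mm (30 mm) |
| Jar | about 1 mm | 82 mm (85 mm) |
| Vial | about 1 mm | 63 mm (65 mm) |
| Marker | middle about 2 mm from the rest's middle, in line with it within about 1° | not measured |

- **Two-view disagreement:** the two cameras' rays missed each other by 2–5 mm, worst on the vial. The measured heights came out 2–3 mm low. This matches the calibration error I saw from the start.
- **Bystanders:** the cream jar measured unmoved to within 0.1 mm in the top view. The dropper looked untouched when I lifted the marker beside it. In the final pictures it was only partly in view, so I did not measure it again.

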